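# Hook a dropped bracket out of the roller guard and hang it by its slot

## Robot

A 6-joint arm with a two-finger parallel gripper is mounted at the origin on a cart in front of the work surface, level with it; the furniture and walls round the work are solid. World frame = base frame: x ahead of the robot, y to its left, z up, the work surface at z = 0. Lengths are in mm, angles in rad, forces in N, time in s.
With the tool pointing down it reaches from about 350 to 950 mm from the base axis. Payload 17.4 kg.
Tool frame: the origin (TCP) lies at the very end of the fingers, on their centre line; the grasp point (between the pads) lies 19 mm behind it (grip_depth is the distance from the TCP to the grasp point, in mm); z points along the fingers, y is the line along which they close (so a half turn about z gives the same grasp; the last joint's range is limited). The gripper opens to 93 mm and grips with 3 to 60 N. Pads are 15 mm wide; open, the fingers measure 128 mm over their backs; the gripper's body (75 mm by 188 mm) begins 65 mm behind the grasp point.
Start: joints at [-1.274, 0.116, 1.442, -0, 1.584, -0.038], TCP at [221.783, -637.53, 218.646] pointing down, gripper open.
Joint ranges: [-2.83, 2.83], [-0.83, 2.19], [0.07, 2.5], [-1.14, 4.28], [0.01, 3], [-2.97, 2.97]. Speed limits (rad/s): [1.89, 1.89, 2.22, 3.14, 3.14, 3.14].

## Interface

Orientations are given as a unit quaternion [x, y, z, w].
In Python, from cell import * gives the robot as it stands. The module is installed in compiled form; this text tells all that it offers.
- The arm moves only by the tool arm_command, never from a script. Its argument "moves" is a list that holds one entry, the list of rows, each a list of 7 numbers: the turn, a rotation vector about the tool's x, y, z in rad, then the shift along the tool's x, y, z in m, then the opening, from -1 (shut) to 1 (fully open). In form: [[[rx, ry, rz, tx, ty, tz, hand], ...]]. A call has 1 to 12 rows; each row shifts and turns the commanded pose from where the row before left it, along the tool's axes as they then stand; what a row does not reach is not made up. A row lasts 1/10 s, in which the tool goes at most 50 mm and 8.59 degrees, less where a joint would pass 70% of its speed; a pose out of reach is approached as far as the arm can. A call is refused whole if a number of a shift passes 0.05 or a number of a turn 0.15, either way. A call with a gripper value outside its range is refused whole. The fingers move at their own pace and stop on an object; "squeeze" is the grip in N (left out, the last holds). Time passes only in rows, so rows that do not move let the fingers close. It gives the time, the measured TCP pose, the force, the opening and the grip force at its end, in the units of the state.
- get_state(): the state, without advancing time (a new reading comes with each control period).
- snapshot(name): name is "scene" or "side" or "wrist"; returns a dict with "image" (384x512x3 uint8, blue, green, red), "fx", "fy", "cx", "cy" (pixels), "R" (3x3) and "t" (3): a world point X has camera coordinates R X + t; the wrist camera has in their place "hand_eye" (4x4, takes a point from camera to tool coordinates, whose origin is the TCP and whose axes are the flange's). Camera axes: x right, y down, z forward; pixel columns grow to the right and rows downward; lengths in mm; the calibration is good to about 2 mm. A picture is of the moment at which its call begins: read the wrist's pose just before it. There is no depth.
- hand_in(): hands the job in; it is judged then, once.
The state is a dict: "time_s": time; "joint_positions": joint angles; "qvel": joint speeds; "tau": joint torques, N m; "tcp_pos": TCP position; "tool_rot": TCP orientation; "wrist_force": force on the tool from outside, world axes, zero at the start; "ft_torque": the same for the moment, N m; "opening": finger opening in mm; "finger_force": force on a finger pad.
Only numpy, scipy, OpenCV 4.12 (cv2) and the standard library are available. Lean on these libraries where they do the work, as an engineer would, in place of code of your own. Each camera call takes 0.05 s, during which the arm holds its last target. There are 200 camera calls.

## Task

Draw the brass bracket that has dropped inside the green guard out with the hooked rod, with the hand tilted so that it does not press on the guard or its sloping visor, and without touching the bracket by hand in there; then lay the rod down on the bench. Hang the bracket on the headed stud of the grey stand by sliding its side slot over the stud until it drops into the notch, foot away from the post. Leave the two ink tins and the dabber nearest the work where they stand.

Things in the scene. Friction and masses are not known exactly. Their poses are not given: they have to be found in the camera images.
- guard: Fixed roller guard: green cheeks and back, clear roof, black roller inside at the back. Origin: on the bench in the middle of its open mouth; +x points into the guard, y along the mouth, z up. Inside 280 mm wide (y -140 to +140), 135 mm high under the roof, 160 mm deep before the roller. Its yaw lies round 1.3 rad. In front of the mouth hangs a visor (see visor_edge).
- visor_edge (a point): Middle of the steel bar, 10 mm thick, along the upper edge of the guard's clear visor: 70 mm outside the mouth, 255 mm high. The visor slopes from here straight down and in to the roof's front edge (above the mouth, 135 mm high), over its full width. An upright gripper cannot come near the mouth below it; leave room for the gripper's body.
- bracket_mid (a point): Loose brass L-bracket, 0.18 to 0.35 kg. Point: centre of its upright flange, 52.5 mm above its underside. Flange 8 mm thick (x), 60 wide (y), 105 tall; grasp it at the top across the 8 mm. Foot 6 mm thick, full width, from the flange's lower edge to x = -49 mm. Starts standing on its foot in the guard, flange 105 to 125 mm behind the mouth, foot towards the mouth.
- bracket_slot (a point): Point of the bracket, same axes: mouth of its slot, at the flange's -y edge, 48.5 mm above the underside. The slot goes through the flange, is 13 mm high (42 to 55 mm above the underside) and runs level from y = -30 to y = +6.5 mm; at its inner end a notch 13 mm wide (y -6.5 to +6.5) rises to 62 mm above the underside.
- bracket_seat (a point): Point of the bracket, same axes, 58 mm above the underside in mid flange: the stud's axis passes here when the bracket hangs with the 8 mm stud at the top of the notch.
- rod_grip (a point): Loose rod with a hook, 0.12 kg, flat on the bench. Point: centre of its wooden handle, 13 mm above the bench; handle 100 mm long (x), 24 wide (y), 26 high. x runs along the rod to the hook, z up. A steel rod 9 mm thick goes on at y = 0 to x = 165 mm, slanting down to the bench, and bends square to +y: the hook bar (see rod_hook).
- rod_hook (a point): Point on the rod's hook bar, on its axis, 4.5 mm above the bench: 165 mm along x and 30 mm along +y from rod_grip, same axes. The bar is 9 mm thick, lies on the bench and runs along y from the rod (30 mm to -y of this point) to its round end (30 mm to +y).
- stand: Fixed stand. Origin: on the bench below the front face of its grey post (36 mm wide, 24 mm deep behind the face, top at 138 mm). Dark base plate 120 x 100 mm, 10 mm thick, x -45 to +75 mm. z up; the stud points to -x.
- stud (a point): Middle of the neck of the stand's level stud, 130 mm above the bench, axes of the stand: the neck is 8 mm in diameter and 20 mm long (x -10 to +10 mm from here, +10 being the post's face), then a head 20 mm in diameter, 5 mm thick, which no slot passes.
- ochre_tin: Bystander: closed ink tin with ochre band, 70 mm across, 34 mm high; origin under its centre.
- blue_tin: Bystander: closed ink tin with blue band, 70 mm across, 30 mm high; origin under its centre.
- dabber: Bystander: dark dabber with an upright wooden handle, 66 mm across, 85 mm high, the nearer one to the robot if two are seen; origin under its centre.
Things that resemble listed ones, but are neither listed nor needed, are in the scene too. Of the things shaped like the part that bears bracket_mid, the brass one is meant.

How it is judged:
By the outcome, as a careful person would: the job done as asked, in the order asked, and still so for the second after the job is handed in, with the robot touching nothing.
It also fails if it takes over 69 s, if anything falls off the work surface, if the arm or the gripper's body presses on something with over 40 N, if the wrist force passes 120 N, or if a joint passes its speed limit or range.

## Working session

There is one attempt and no reset: what is moved stays moved. The work goes in short steps, Python scripts to look and compute and a tool call to move; the robot and the scene stay as the last step left them, time stands still between calls to the robot, and variables do not carry over. Pictures are saved under pics/ and viewed, at most 10 in all, crops included, and the job is handed in when it is done.

Besides the shell and the picture viewer there is one more tool, called after "Call:" in YAML: its name, and indented under it one key for each argument. arm_command: Moves the arm, as the interface text tells. Its arguments: {"type":"object","properties":{"moves":{"type":"array","items":{"type":"array","items":{"type":"array","items":{"type":"number"}}}},"squeeze":{"type":"number"}},"required":["moves"]}

```bash
mkdir -p pics; python3 - <<'E'
from cell import *
import cv2, numpy as np, pickle
s=get_state(); print(s)
ims={}
for n in("scene","side"):
    d=snapshot(n); ims[n]=d; cv2.imwrite(f"pics/{n}0.png",d["image"])
    print(n,d["fx"],d["cx"],d["cy"],np.round(d["R"],3).tolist(),np.round(d["t"],1).tolist())
pickle.dump(ims,open("ims.pkl","wb"))
cv2.imwrite("pics/both.png",cv2.resize(ims["scene"]["image"],(800,600),interpolation=cv2.INTER_CUBIC))
cv2.imwrite("pics/sideb.png",cv2.resize(ims["side"]["image"],(800,600),interpolation=cv2.INTER_CUBIC))
E
```

```text
{'time_s': 0.0, 'joint_positions': array([-1.27377777e+00,  1.16469976e-01,  1.44226595e+00, -3.50224181e-06,
        1.58402175e+00, -3.78260506e-02]), 'qvel': array([-0.00064212,  0.00038768,  0.00071612,  0.00081767,  0.00019219,
        0.00139261]), 'tau': array([ 5.25550458e-04, -7.21251011e+01, -6.22615385e+01,  7.80201307e-02,
        2.37620040e-02, -2.62904075e-05]), 'tcp_pos': array([ 221.73156968, -637.3162595 ,  217.91556068]), 'tool_rot': array([ 9.86017430e-01,  1.66641199e-01, -7.70160281e-05, -5.77397001e-04]), 'wrist_force': array([ 1.04744191,  0.16461542, -0.35521061]), 'ft_torque': array([ 0.03928059,  0.02963906, -0.03698133]), 'finger_force': 0.0, 'opening': 92.70261148961576}
scene 454.7962381215167 256.40168290613957 192.2985979406637 [[0.9, 0.435, -0.011], [0.328, -0.695, -0.64], [-0.286, 0.572, -0.768]] [-502.0, -133.3, 1583.5]
side 432.7029191026522 260.00945889939226 182.44325918267003 [[0.998, -0.069, 0.012], [-0.055, -0.872, -0.486], [0.044, 0.484, -0.874]] [-619.4, 89.7, 1448.2]
```

View pics/both.png

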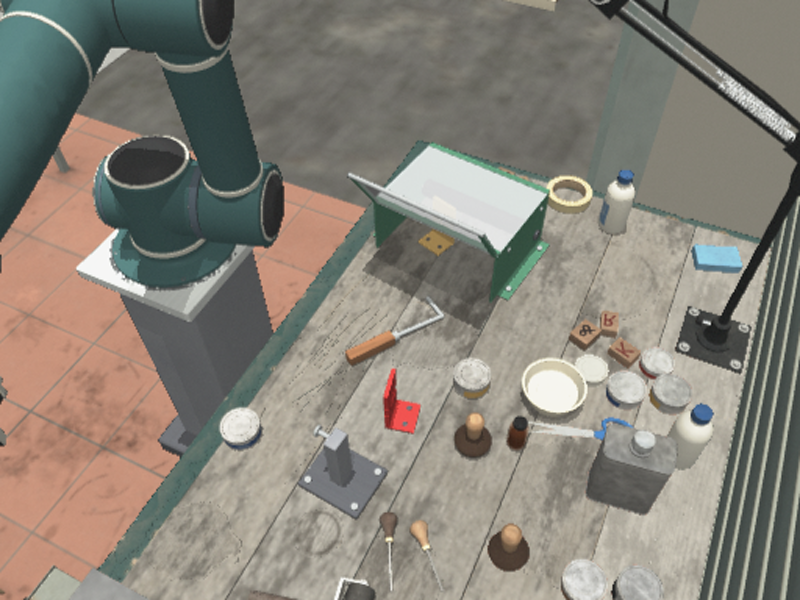

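View pics/sideb.png

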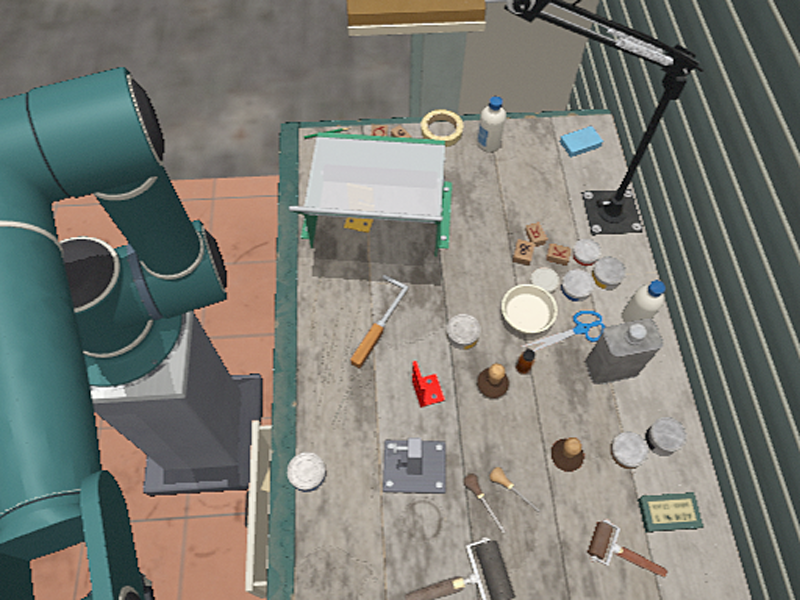

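```bash
cat > h.py <<'E'
import cv2, numpy as np
def crop(im,x0,y0,w,h,k):
    c=cv2.resize(im[y0:y0+h,x0:x0+w],(w*k,h*k),interpolation=cv2.INTER_CUBIC)
    for i in range(0,w):
        if (x0+i)%10==0: cv2.line(c,(i*k,0),(i*k,8),(255,0,255),1); 
        if (x0+i)%20==0: cv2.putText(c,str(x0+i),(i*k,20),0,.4,(255,0,255),1)
    for j in range(0,h):
        if (y0+j)%10==0: cv2.line(c,(0,j*k),(8,j*k),(255,0,255),1)
        if (y0+j)%20==0: cv2.putText(c,str(y0+j),(10,j*k+4),0,.4,(255,0,255),1)
    return c
def ray(d,p):
    v=np.array([(p[0]-d["cx"])/d["fx"],(p[1]-d["cy"])/d["fy"],1.]); R=np.array(d["R"]);t=np.array(d["t"])
    return -R.T@t, R.T@v
def atz(d,p,z):
    c,v=ray(d,p); return c+v*(z-c[2])/v[2]
def proj(d,X):
    x=np.array(d["R"])@np.asarray(X,float)+d["t"]; return np.array([d["cx"]+d["fx"]*x[0]/x[2],d["cy"]+d["fy"]*x[1]/x[2]])
def tri(*dp):
    A=[];b=[]
    for d,p in dp:
        c,v=ray(d,p); v/=np.linalg.norm(v); P=np.eye(3)-np.outer(v,v); A.append(P); b.append(P@c)
    return np.linalg.lstsq(np.vstack(A),np.hstack(b),rcond=None)[0]
E
python3 - <<'E'
import pickle; from h import *
m=pickle.load(open("ims.pkl","rb")); a=m["scene"]["image"]; b=m["side"]["image"]
cv2.imwrite("pics/A.png",np.hstack([crop(a,215,90,100,150,4),crop(b,185,85,100,150,4)]))
cv2.imwrite("pics/B.png",np.hstack([crop(a,185,235,100,100,4),crop(b,225,225,100,100,4)]))
E
```

```text
(no output)
```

View pics/A.png

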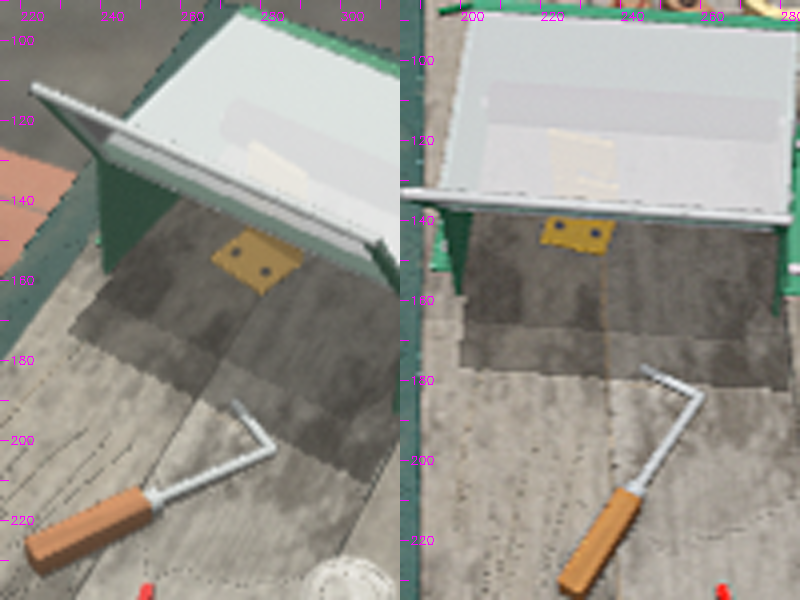

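View pics/B.png

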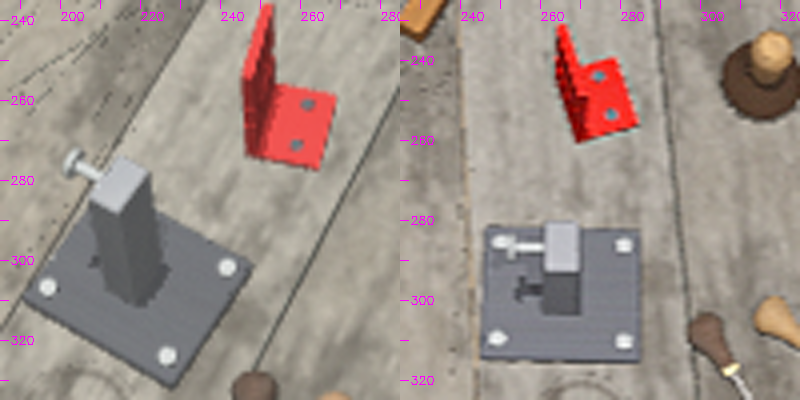

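```bash
python3 - <<'E'
import pickle; from h import *
m=pickle.load(open("ims.pkl","rb")); a=m["scene"]; b=m["side"]
A=lambda x,y:(215+x/4,90+y/4); B=lambda x,y:(185+(x-400)/4,85+y/4)
C=lambda x,y:(185+x/4,235+y/4); D=lambda x,y:(225+(x-400)/4,225+y/4)
F=lambda x,y:(x/1.5625,y/1.5625)
def both(n,p,q,z): print(n,np.round(tri((a,p),(b,q)),1),np.round(atz(a,p,z),1)[:2],np.round(atz(b,q,z),1)[:2])
both("footL",A(211,258),B(541,243),6)
both("footR",A(262,294),B(601,254),6)
both("flangeTopL",A(249,143),B(549,130),105)
both("flangeTopR",A(305,168),B(616,138),105)
both("visL",A(34,86),B(400,192),255)
both("visR",A(372,245),B(790,219),255)
both("cheekL",A(105,272),B(460,295),0)
both("cheekR",F(490,297),B(777,315),0)
both("hookcorner",A(270,449),B(699,397),4.5)
both("hookend",A(236,404),B(645,369),4.5)
both("handBackL",A(27,540),B(560,578),26)
both("handFrontR",A(152,500),B(640,499),26)
both("handFrontL",A(138,486),B(620,488),26)
both("ferrule",A(158,503),B(636,487),13)
for n,p,q in (("plL",C(22,298),D(481,358)),("plB",C(172,386),D(640,361)),("plR",C(252,263),D(639,229)),): both(n,p,q,10)
print("pl4",atz(b,D(486,229),10))
both("head",C(72,162),D(510,247),130); both("root",C(103,180),D(544,246),130)
both("ochre",F(473,374),F(463,328),34)
both("tin2",F(240,426),F(306,470),32)
both("dabtop",F(475,424),F(496,372),80)
E
```

```text
footL [491.7 224.8   2.5] [493.3 222.8] [491.4 221.4]
footR [545.  215.7  -8.8] [550.2 202.6] [545.3 206.1]
flangeTopL [505.8 271.7 103.9] [505.9 268.8] [506.4 272.4]
flangeTopR [563.9 251.7 114.8] [559.9 260.5] [564.4 260.2]
visL [399.7 109.6 249.3] [403.3 104.3] [400.4 105.1]
visR [688.   60.6 254.4] [687.4  56.9] [689.3  62.9]
cheekL [417.7 170.7   4.5] [415.5 174.2] [417.4 173.9]
cheekR [697.5 122.   25.6] [692.4 145.5] [699.1 135.4]
hookcorner [623.5  53.3   5. ] [623.2  53.3] [623.7  53.9]
hookend [5.786e+02 8.700e+01 4.000e-01] [580.   83.9] [578.6  84.7]
handBackL [ 499.1 -115.    20.6] [ 501.1 -119. ] [ 499.7 -116.5]
handFrontR [568.4 -48.9  27. ] [568.7 -45.9] [567.5 -50.5]
handFrontL [551.8 -37.   22.6] [553.3 -38.5] [551.5 -39.4]
ferrule [564.5 -26.2  -2.9] [569.6 -37.8] [564.8 -33. ]
plL [ 550.3 -384.     7.7] [ 551.1 -385. ] [ 550.4 -384.3]
plB [ 667.6 -393.7    5.8] [ 668.6 -395.4] [ 667.4 -394.3]
plR [ 676.2 -295.7    7.4] [ 676.7 -297.4] [ 676.2 -295.9]
pl4 [ 559.32819892 -288.13944087   10.        ]
head [ 575.2 -336.6  130.3] [ 575.  -336.5] [ 575.2 -336.5]
root [ 598.4 -337.9  128.9] [ 598.6 -339.2] [ 598.7 -337.4]
ochre [736.8 -60.2  21.6] [739.1 -68.7] [735.3 -65.6]
tin2 [ 405.9 -337.7   20. ] [ 411.6 -343.4] [ 407.6 -340. ]
dabtop [ 786.  -179.4   61.9] [ 788.6 -190.1] [ 783.  -185.9]
```

```bash
cat > p.py <<'E'
from cell import *
import numpy as np
from scipy.spatial.transform import Rotation as Ro, Slerp
def RR(yaw,t):  # tool x along yaw, tipped forward by t
    c,s=np.cos(yaw),np.sin(yaw)
    return Ro.from_matrix(np.array([[c,s,0],[s,-c,0],[0,0,-1]]))*Ro.from_euler('y',t)
def cur():
    s=get_state(); return np.array(s["tcp_pos"]),Ro.from_quat(s["tool_rot"])
def plan(wps,hand,p=None,R=None,after=False):
    """wps: list of (pos,R,n). prints rows"""
    if p is None: p,R=cur()
    out=[]
    for P,Q,n in wps:
        P=np.array(P,float); p0=p.copy(); sl=Slerp([0,1],Ro.concatenate([R,Q]))
        for i in range(1,n+1):
            rv=np.round((R.inv()*sl(i/n)).as_rotvec(),3)
            Rn=R*Ro.from_rotvec(rv); F=Rn if after else R
            sh=np.round(F.inv().apply(p0+(P-p0)*i/n-p)/1000,4)
            p=p+F.apply(sh*1000); R=Rn
            out.append([*(rv+0).tolist(),*(sh+0).tolist(),hand])
    print("max turn",max(np.linalg.norm(r[:3]) for r in out),"max shift",max(np.linalg.norm(r[3:6]) for r in out))
    print("[["+",\n".join(str(r) for r in out)+"]]"); print("end",np.round(p,1),np.round(R.as_quat(),4))
    return p,R
E
cat > st.py <<'E'
from cell import *; import numpy as np
s=get_state(); print({k:np.round(v,3).tolist() for k,v in s.items() if k not in("tau","qvel")})
E
python3 - <<'E'
from p import *
Q=RR(.975,.6); g=np.array([533,-84.5,0]); x=np.array([np.cos(.975),np.sin(.975),0])
T=g-10*x+[0,0,7]
ap=T-Q.as_matrix()[:,2]*80
print(T,ap)
plan([(ap,Q,15)],1)
E
```

```text
[527.38831946 -92.77701888   7.        ] [ 502.03957404 -130.16547019   73.02684919]
max turn 0.058770741019660455 max shift 0.03991866731242415
[[[0.013, 0.039, -0.041, 0.0288, -0.0258, 0.0097, 1],
[0.013, 0.038, -0.042, 0.0293, -0.0244, 0.0111, 1],
[0.012, 0.039, -0.041, 0.03, -0.0231, 0.0126, 1],
[0.013, 0.038, -0.042, 0.0303, -0.0217, 0.0141, 1],
[0.013, 0.039, -0.041, 0.0306, -0.0202, 0.0154, 1],
[0.012, 0.038, -0.041, 0.0309, -0.0187, 0.017, 1],
[0.013, 0.039, -0.042, 0.0308, -0.0172, 0.0183, 1],
[0.013, 0.039, -0.041, 0.0309, -0.0157, 0.0197, 1],
[0.013, 0.038, -0.042, 0.0306, -0.0142, 0.0211, 1],
[0.012, 0.039, -0.041, 0.0304, -0.0126, 0.0224, 1],
[0.013, 0.038, -0.041, 0.03, -0.0111, 0.0238, 1],
[0.013, 0.039, -0.042, 0.0294, -0.0095, 0.025, 1],
[0.013, 0.039, -0.041, 0.0288, -0.008, 0.0263, 1],
[0.012, 0.038, -0.042, 0.0281, -0.0065, 0.0275, 1],
[0.013, 0.039, -0.041, 0.0273, -0.005, 0.0286, 1]]]
end [ 502.  -130.2   73.1] [ 0.844   0.4475  0.2612 -0.1385]
```

Call:
arm_command:
  moves:
    - [[0.013, 0.039, -0.041, 0.029, -0.026, 0.01, 1], [0.013, 0.038, -0.042, 0.029, -0.024, 0.011, 1], [0.012, 0.039, -0.041, 0.03, -0.023, 0.013, 1], [0.013, 0.038, -0.042, 0.03, -0.022, 0.014, 1], [0.013, 0.039, -0.041, 0.031, -0.02, 0.015, 1], [0.012, 0.038, -0.041, 0.031, -0.019, 0.017, 1], [0.013, 0.039, -0.042, 0.031, -0.017, 0.018, 1], [0.013, 0.039, -0.041, 0.031, -0.016, 0.02, 1], [0.013, 0.038, -0.042, 0.031, -0.014, 0.021, 1], [0.012, 0.039, -0.041, 0.03, -0.013, 0.022, 1], [0.013, 0.038, -0.041, 0.03, -0.011, 0.024, 1], [0.013, 0.039, -0.042, 0.029, -0.01, 0.025, 1]]

```text
time_s: 1.3
tcp_pos: [445.9, -230.0, 102.0]
tool_rot: [0.886, 0.397, 0.212, -0.112]
wrist_force: [0.8, -0.1, -0.6]
opening: 92.6
finger_force: 0.0
```

```bash
python3 st.py; python3 - <<'E'
from p import *
Q=RR(.975,.6); ap=[502,-130.2,73]
p,R=cur(); print("expected",R.as_quat())
plan([(ap,Q,4)],1)
import cv2,pickle
d=snapshot("wrist"); cv2.imwrite("pics/w1.png",d["image"]); pickle.dump((get_state(),d),open("w1.pkl","wb")); print(d["hand_eye"],d["fx"],d["cx"],d["cy"])
E
```

```text
{'time_s': 1.3, 'joint_positions': [-0.811, -0.2, 1.997, 0.483, 1.439, -0.171], 'tcp_pos': [445.927, -230.015, 102.047], 'tool_rot': [0.886, 0.397, 0.212, -0.112], 'wrist_force': [0.834, -0.084, -0.604], 'ft_torque': [-0.17, 0.105, -0.022], 'finger_force': 0.0, 'opening': 92.579}
expected [ 0.88583001  0.39733381  0.21182233 -0.11208186]
max turn 0.04361192497471305 max shift 0.029599493238905292
[[[0.01, 0.029, -0.031, 0.0213, -0.0057, 0.0196, 1],
[0.009, 0.028, -0.03, 0.021, -0.0048, 0.0203, 1],
[0.01, 0.029, -0.031, 0.0205, -0.0041, 0.0208, 1],
[0.009, 0.029, -0.03, 0.0199, -0.0032, 0.0215, 1]]]
end [ 501.9 -130.2   73. ] [ 0.8441  0.4474  0.2612 -0.1384]
[[ 5.10676881e-04 -9.60135641e-01 -2.79534059e-01  7.81151922e+01]
 [ 9.99999738e-01  6.33468100e-04 -3.48932624e-04 -1.32459138e-01]
 [ 5.12098558e-04 -2.79533807e-01  9.60135713e-01 -1.66851331e+02]
 [ 0.00000000e+00  0.00000000e+00  0.00000000e+00  1.00000000e+00]] 267.7223231596398 253.5364837056005 194.33691985976463
```

Call:
arm_command:
  moves:
    - [[0.01, 0.029, -0.031, 0.015, -0.006, 0.02, 1], [0.009, 0.028, -0.03, 0.016, -0.005, 0.02, 1], [0.01, 0.029, -0.031, 0.016, -0.004, 0.02, 1], [0.009, 0.029, -0.03, 0.015, -0.003, 0.02, 1], [0, 0, 0, 0, 0, 0, 1]]

```text
time_s: 1.85
tcp_pos: [489.1, -144.5, 63.2]
tool_rot: [0.844, 0.447, 0.26, -0.14]
wrist_force: [-0.6, -0.7, -0.0]
opening: 92.8
finger_force: 0.0
```

```bash
python3 st.py; cat >> h.py <<'E'
def wcam(s,d):
    from scipy.spatial.transform import Rotation as Ro
    T=np.eye(4); T[:3,:3]=Ro.from_quat(s["tool_rot"]).as_matrix(); T[:3,3]=s["tcp_pos"]
    M=np.linalg.inv(T@np.array(d["hand_eye"])); d["R"]=M[:3,:3]; d["t"]=M[:3,3]; return d
E
python3 - <<'E'
from cell import *; import cv2,pickle
s=get_state(); d=snapshot("wrist"); pickle.dump((s,d),open("w2.pkl","wb"))
from h import *
wcam(s,d); im=d["image"].copy()
g=np.array([533,-84.5,0]); x=np.array([np.cos(.975),np.sin(.975),0]); y=np.array([-x[1],x[0],0]); z=np.array([0,0,1])
for X in [g+50*x+26*z+12*y,g+50*x+26*z-12*y,g-50*x+26*z+12*y,g-50*x+26*z-12*y,g+165*x+4.5*z,g+165*x+60*y+4.5*z]:
    q=proj(d,X); print(q.round(1)); cv2.circle(im,tuple(int(v) for v in q),3,(255,0,255),1)
cv2.imwrite("pics/w2.png",crop(im,0,0,512,384,1))
E
```

```text
{'time_s': 1.85, 'joint_positions': [-0.681, -0.161, 2.063, 0.614, 1.349, -0.258], 'tcp_pos': [489.075, -144.503, 63.166], 'tool_rot': [0.844, 0.447, 0.26, -0.14], 'wrist_force': [-0.589, -0.676, -0.025], 'ft_torque': [-0.236, 0.152, 0.02], 'finger_force': 0.0, 'opening': 92.776}
[244.3 112.7]
[269.4 112.7]
[242.8 214.5]
[271.4 214.5]
[256.4  39.4]
[205.   39.5]
```

View pics/w2.png

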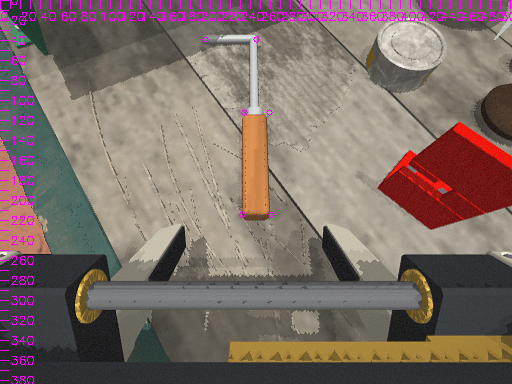

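```bash
python3 - <<'E'
from h import *; import pickle
m=pickle.load(open("ims.pkl","rb")); a=m["scene"]; b=m["side"]
C=lambda x,y:(185+x/4,235+y/4); D=lambda x,y:(225+(x-400)/4,225+y/4)
print(tri((a,C(270,3)),(b,D(562,25))),tri((a,C(247,155)),(b,D(578,142))),tri((a,C(335,97)),(b,D(612,62))))
from p import *
Q=RR(.975,.6); g=np.array([532.5,-84.8,0]); x=np.array([np.cos(.975),np.sin(.975),0])
T=g-30*x+[0,0,7.5]
p,R=plan([(T-Q.as_matrix()[:,2]*40,Q,2),(T,Q,3)],1)
E
```

```text
[ 625.25796387 -162.69627004  104.4285174 ] [ 635.33296634 -221.75617793    2.68805322] [ 669.47768048 -152.83045908   -1.12648488]
max turn 0.0017320508075688774 max shift 0.0162191245139804
[[[-0.001, 0.001, -0.001, 0.0025, 0.0009, 0.016, 1],
[0.0, 0.001, -0.001, 0.0026, 0.001, 0.0159, 1],
[0.0, 0.0, 0.0, 0.0, 0.0, 0.0133, 1],
[0.0, 0.0, 0.0, 0.0, 0.0, 0.0134, 1],
[0.0, 0.0, 0.0, 0.0, 0.0, 0.0133, 1]]]
end [ 515.7 -109.6    7.6] [ 0.8439  0.4477  0.2612 -0.1387]
```

Call:
arm_command:
  moves:
    - [[0, 0.001, -0.001, 0.0025, 0.001, 0.016, 0.3], [0, 0.001, -0.001, 0.0025, 0.001, 0.016, 0.3], [0, 0, 0, 0, 0, 0.0135, 0.3], [0, 0, 0, 0, 0, 0.0135, 0.3], [0, 0, 0, 0, 0, 0.013, 0.3], [0, 0, 0, 0, 0, 0, -1], [0, 0, 0, 0, 0, 0, -1], [0, 0, 0, 0, 0, 0, -1], [0, 0, 0, 0, 0, 0, -1], [0, 0, 0, 0, 0, 0, -1], [0, 0, 0, 0, 0, 0, -1]]
  squeeze: 45

```text
time_s: 3.0
tcp_pos: [516.3, -110.8, 8.6]
tool_rot: [0.844, 0.448, 0.262, -0.138]
wrist_force: [-2.3, -0.7, 3.9]
opening: 24.0
finger_force: 44.8
```

```bash
python3 st.py
```

```text
{'time_s': 3.0, 'joint_positions': [-0.592, -0.081, 2.092, 0.649, 1.209, -0.258], 'tcp_pos': [516.308, -110.774, 8.635], 'tool_rot': [0.844, 0.448, 0.262, -0.138], 'wrist_force': [-2.316, -0.68, 3.85], 'ft_torque': [-0.107, 0.195, 0.047], 'finger_force': 44.794, 'opening': 23.988}
```

```bash
python3 - <<'E'
from p import *
q=RR(.975,.6); Q=RR(1.32,.6); p,R=cur()
plan([(p+[0,0,5],R,1),([530,-60,13.6],R,3),([562,-42,13.6],Q,4),([589.6,65,13.6],Q,4)],-1)
E
```

```text
max turn 0.0862670273047588 max shift 0.02768284667443
[[[0.0, 0.0, 0.0, 0.0028, 0.0, -0.0041, -1],
[0.0, 0.0, 0.0, 0.0137, -0.0057, 0.0094, -1],
[0.0, 0.0, 0.0, 0.0136, -0.0057, 0.0093, -1],
[0.0, 0.0, 0.0, 0.0137, -0.0058, 0.0094, -1],
[0.049, 0.0, -0.071, 0.0068, 0.0041, 0.0046, -1],
[0.049, 0.0, -0.071, 0.0064, 0.0048, 0.0045, -1],
[0.049, 0.0, -0.071, 0.0061, 0.0055, 0.0041, -1],
[0.049, 0.0, -0.071, 0.0057, 0.006, 0.0039, -1],
[0.0, 0.0, 0.0, 0.0228, 0.0001, 0.0156, -1],
[0.0, 0.0, 0.0, 0.0228, 0.0, 0.0156, -1],
[0.0, 0.0, 0.0, 0.0228, 0.0001, 0.0157, -1],
[0.0, 0.0, 0.0, 0.0228, 0.0, 0.0156, -1]]]
end [589.6  65.   13.6] [ 0.7547  0.5857  0.2337 -0.1813]
```

Call:
arm_command:
  moves:
    - [[0, 0, 0, 0.0028, 0, -0.0041, -1], [0, 0, 0, 0.0137, -0.0057, 0.0094, -1], [0, 0, 0, 0.0137, -0.0057, 0.0094, -1], [0, 0, 0, 0.0137, -0.0057, 0.0094, -1], [0.049, 0, -0.071, 0.0068, 0.0041, 0.0046, -1], [0.049, 0, -0.071, 0.0064, 0.0048, 0.0045, -1], [0.049, 0, -0.071, 0.0061, 0.0055, 0.0041, -1], [0.049, 0, -0.071, 0.0057, 0.006, 0.0039, -1], [0, 0, 0, 0.0228, 0, 0.0156, -1], [0, 0, 0, 0.0228, 0, 0.0156, -1], [0, 0, 0, 0.0228, 0, 0.0156, -1], [0, 0, 0, 0.0228, 0, 0.0156, -1]]

```text
time_s: 4.2
tcp_pos: [589.6, 66.3, 13.5]
tool_rot: [0.755, 0.586, 0.234, -0.181]
wrist_force: [0.8, -0.7, -0.9]
opening: 23.5
finger_force: 44.8
```

```bash
python3 st.py; cat > chk.py <<'E'
from cell import *; import cv2,sys; from h import *
s=get_state(); w=wcam(s,snapshot("wrist")); b=snapshot("side"); a=snapshot("scene")
import pickle; pickle.dump((s,w,a,b),open(sys.argv[1]+".pkl","wb"))
p=np.array(s["tcp_pos"]); 
from scipy.spatial.transform import Rotation as Ro
X=Ro.from_quat(s["tool_rot"]).as_matrix(); yr=-X[:,1]; xr=np.array([yr[1],-yr[0],0]); xr/=np.linalg.norm(xr)
C=p+195.6*xr; C[2]-=4.1; E=C+60*yr; print("corner",C,"end",E)
t=[]
for d in (w,b):
    im=d["image"].copy()
    for P in (C,E): cv2.circle(im,tuple(int(v) for v in proj(d,P)),3,(255,0,255),1)
    t.append(im)
cv2.imwrite(f"pics/{sys.argv[1]}.png",np.vstack([cv2.resize(t[0],(400,300)),cv2.resize(t[1][70:220,150:350],(400,300),interpolation=cv2.INTER_CUBIC)]))
E
python3 chk.py c1
```

```text
{'time_s': 4.2, 'joint_positions': [-0.225, 0.057, 1.945, 0.65, 1.204, -0.235], 'tcp_pos': [589.612, 66.305, 13.455], 'tool_rot': [0.755, 0.586, 0.234, -0.181], 'wrist_force': [0.764, -0.669, -0.93], 'ft_torque': [-0.477, 0.078, -0.032], 'finger_force': 44.781, 'opening': 23.502}
corner [638.18262383 255.77818849   9.35541673] end [580.06189974 270.67721146   9.37878299]
```

View pics/c1.png

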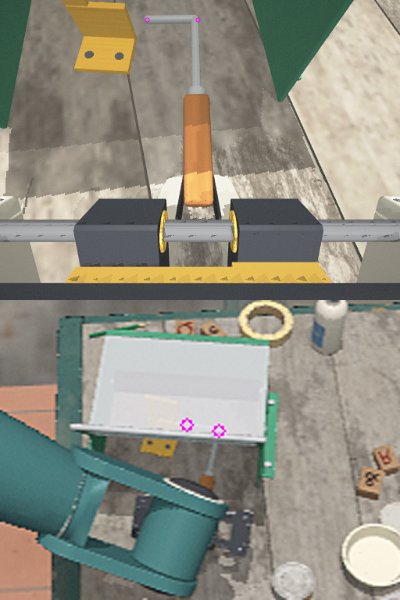

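```bash
python3 - <<'E'
import pickle; from h import *
s,w,a,b=pickle.load(open("c1.pkl","rb"))
im=w["image"]; cv2.imwrite("pics/c1b.png",crop(im,80,0,130,110,6))
for n,p in dict(fl=(96,87),fr=(166,93),br=(173,48.6),bl=(101,38)).items(): print(n,atz(w,p,6).round(1))
E
```

```text
fl [490.6 225.1   6. ]
fr [547.8 204.1   6. ]
br [561.2 250.6   6. ]
bl [498.9 279.5   6. ]
```

View pics/c1b.png

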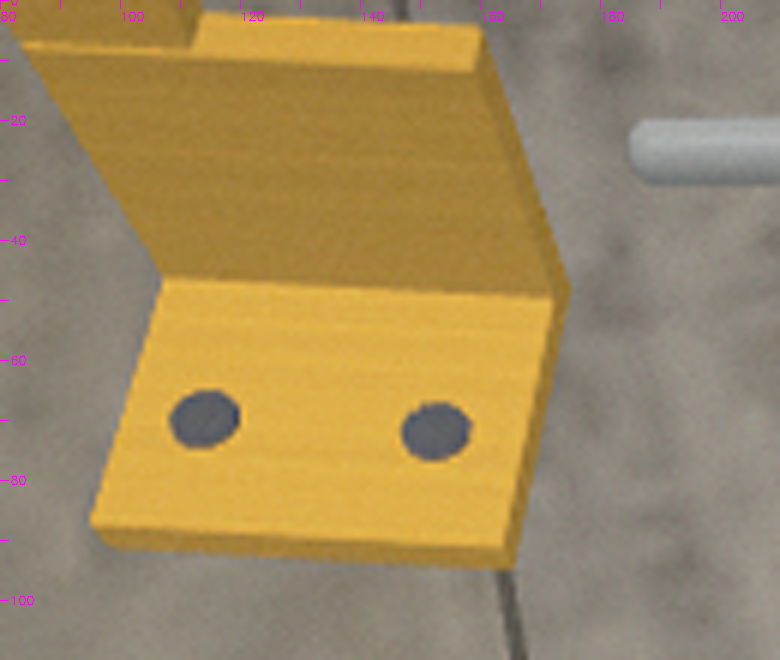

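```bash
python3 - <<'E'
import pickle; from h import *
s,w,a,b=pickle.load(open("c1.pkl","rb"))
for n,p in dict(fl=(95,87),fr=(163.5,91.2),br=(171.9,49.5),bl=(107,46.3)).items(): print(n,atz(w,p,6).round(1))
E
```

```text
fl [489.8 225.3   6. ]
fr [546.  206.5   6. ]
br [560.  249.8   6. ]
bl [503.4 268.2   6. ]
```

```bash
python3 - <<'E'
from p import *
Q=RR(1.257,.6); 
p,R=plan([([516.8,83.3,13],Q,6),([513.3,72.8,13],Q,2)],-1)
xb=np.array([np.cos(1.257),np.sin(1.257),0])
print((Q.inv().apply(-20*xb)))
E
```

```text
max turn 0.011401754250991379 max shift 0.01242618203632958
[[[-0.006, 0.0, 0.009, -0.0003, -0.0124, -0.0001, -1],
[-0.006, 0.0, 0.009, -0.0003, -0.0124, -0.0001, -1],
[-0.007, 0.0, 0.009, -0.0005, -0.0124, -0.0003, -1],
[-0.006, 0.0, 0.009, -0.0006, -0.0124, -0.0003, -1],
[-0.006, 0.0, 0.009, -0.0007, -0.0124, -0.0004, -1],
[-0.006, 0.0, 0.009, -0.0008, -0.0123, -0.0004, -1],
[0.0, 0.0, 0.0, -0.0046, -0.0001, -0.0031, -1],
[0.0, 0.0, 0.0, -0.0045, 0.0, -0.0032, -1]]]
end [513.3  72.8  13. ] [ 0.7728  0.5615  0.2392 -0.174 ]
[-1.65067123e+01 -3.42857798e-15 -1.12928495e+01]
```

Call:
arm_command:
  moves:
    - [[-0.006, 0, 0.009, -0.0003, -0.0124, -0.0001, -1], [-0.006, 0, 0.009, -0.0003, -0.0124, -0.0001, -1], [-0.007, 0, 0.009, -0.0005, -0.0124, -0.0003, -1], [-0.006, 0, 0.009, -0.0006, -0.0124, -0.0003, -1], [-0.006, 0, 0.009, -0.0007, -0.0124, -0.0004, -1], [-0.006, 0, 0.009, -0.0008, -0.0124, -0.0004, -1], [0, 0, 0, -0.0045, 0, -0.0031, -1], [0, 0, 0, -0.0045, 0, -0.0031, -1], [0, 0, 0, -0.0083, 0, -0.0056, -1], [0, 0, 0, -0.0124, 0, -0.0085, -1], [0, 0, 0, -0.0124, 0, -0.0085, -1], [0, 0, 0, -0.0083, 0, -0.0056, -1]]

```text
time_s: 5.55
tcp_pos: [498.0, 22.8, 12.7]
tool_rot: [0.774, 0.56, 0.239, -0.174]
wrist_force: [0.0, 2.6, -0.6]
opening: 23.1
finger_force: 44.8
```

```bash
python3 st.py;  python3 chk.py c2
```

```text
{'time_s': 5.55, 'joint_positions': [-0.359, -0.143, 2.14, 0.638, 1.246, -0.283], 'tcp_pos': [497.957, 22.842, 12.702], 'tool_rot': [0.774, 0.56, 0.239, -0.174], 'wrist_force': [0.039, 2.623, -0.618], 'ft_torque': [-0.148, -0.102, -0.147], 'finger_force': 44.76, 'opening': 23.1}
corner [558.91143633 208.70199076   8.60212359] end [501.89922869 227.39978522   8.6278643 ]
```

View pics/c2.png

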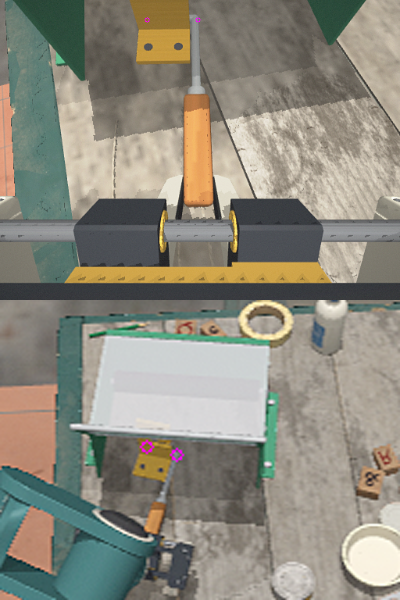

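Call:
arm_command:
  moves:
    - [[0, 0, 0, -0.0099, 0, -0.0068, -1], [0, 0, 0, -0.0182, 0, -0.0124, -1], [0, 0, 0, -0.0182, 0, -0.0124, -1], [0, 0, 0, -0.0182, 0, -0.0124, -1], [0, 0, 0, -0.0182, 0, -0.0124, -1], [0, 0, 0, -0.0182, 0, -0.0124, -1], [0, 0, 0, -0.0182, 0, -0.0124, -1], [0, 0, 0, -0.0182, 0, -0.0124, -1], [0, 0, 0, -0.0182, 0, -0.0124, -1], [0, 0, 0, -0.0182, 0, -0.0124, -1], [0, 0, 0, -0.0132, 0, -0.009, -1], [0, 0, 0, -0.0083, 0, -0.0056, -1]]

```text
time_s: 6.9
tcp_pos: [424.1, -201.2, 12.1]
tool_rot: [0.774, 0.56, 0.24, -0.174]
wrist_force: [0.3, 2.6, -1.2]
opening: 23.8
finger_force: 44.8
```

```bash
python3 st.py; python3 - <<'E'
from p import *
p,R=cur(); xr=np.array([np.cos(1.257),np.sin(1.257),0])
# separate forward 12 mm, lower to 8.6, open, retreat along tool z
T=p+8*xr; T1=T.copy(); T1[2]=8.6
plan([(T,R,2),(T1,R,1)],-1)
E
```

```text
{'time_s': 6.9, 'joint_positions': [-0.824, -0.02, 2.026, 0.519, 1.472, -0.65], 'tcp_pos': [424.149, -201.181, 12.099], 'tool_rot': [0.774, 0.56, 0.24, -0.174], 'wrist_force': [0.317, 2.616, -1.248], 'ft_torque': [-0.103, -0.048, -0.045], 'finger_force': 44.76, 'opening': 23.844}
max turn 0.0 max shift 0.004022437072223753
[[[0.0, 0.0, 0.0, 0.0033, 0.0, 0.0023, -1],
[0.0, 0.0, 0.0, 0.0033, 0.0, 0.0022, -1],
[0.0, 0.0, 0.0, -0.002, 0.0, 0.0029, -1]]]
end [ 426.6 -193.6    8.6] [ 0.7735  0.5604  0.2395 -0.1738]
```

Call:
arm_command:
  moves:
    - [[0, 0, 0, 0.0033, 0, 0.0023, -1], [0, 0, 0, 0.0033, 0, 0.0023, -1], [0, 0, 0, -0.002, 0, 0.0029, -1], [0, 0, 0, 0, 0, 0, 0.3], [0, 0, 0, 0, 0, 0, 0.3], [0, 0, 0, 0, 0, 0, 0.3], [0, 0, 0, 0, 0, 0, 0.3], [0, 0, 0, 0, 0, -0.02, 0.3], [0, 0, 0, 0, 0, -0.035, 0.3], [0, 0, 0, 0, 0, -0.04, 0.3], [0, 0, 0, 0, 0, -0.04, 0.3], [0, 0, 0, 0, 0, -0.04, 0.3]]

```text
time_s: 8.1
tcp_pos: [395.8, -287.3, 154.3]
tool_rot: [0.773, 0.561, 0.239, -0.174]
wrist_force: [0.6, 0.3, -0.7]
opening: 60.4
finger_force: 0.0
```

```bash
python3 st.py; python3 - <<'E'
from cell import *; from h import *; import pickle
s=get_state(); w=wcam(s,snapshot("wrist")); b=snapshot("side"); a=snapshot("scene"); pickle.dump((s,w,a,b),open("c3.pkl","wb"))
for d in (w,b): print(proj(d,[443,-13,50]),proj(d,[443,-13,0]))
x,y=[int(v) for v in proj(w,[443,-13,50])]; u,v=[int(k) for k in proj(b,[443,-13,50])]
f=lambda c,k,W:max(0,min(k,W))
x0=f(0,x-65,382);y0=f(0,y-60,264);u0=f(0,u-50,412);v0=f(0,v-40,264)
cv2.imwrite("pics/c3.png",np.hstack([crop(w["image"],x0,y0,130,120,4)[:, :520],crop(b["image"],u0+10,v0,70,120,4)]))
E
```

```text
{'time_s': 8.1, 'joint_positions': [-0.965, -0.066, 1.819, 0.476, 1.758, -0.647], 'tcp_pos': [395.763, -287.256, 154.322], 'tool_rot': [0.773, 0.561, 0.239, -0.174], 'wrist_force': [0.556, 0.33, -0.713], 'ft_torque': [-0.281, -0.036, -0.016], 'finger_force': 0.0, 'opening': 60.447}
[224.3652856   48.03885729] [227.71831527  74.87580411]
[206.29882902 198.45118341] [207.73229046 205.16590626]
```

View pics/c3.png

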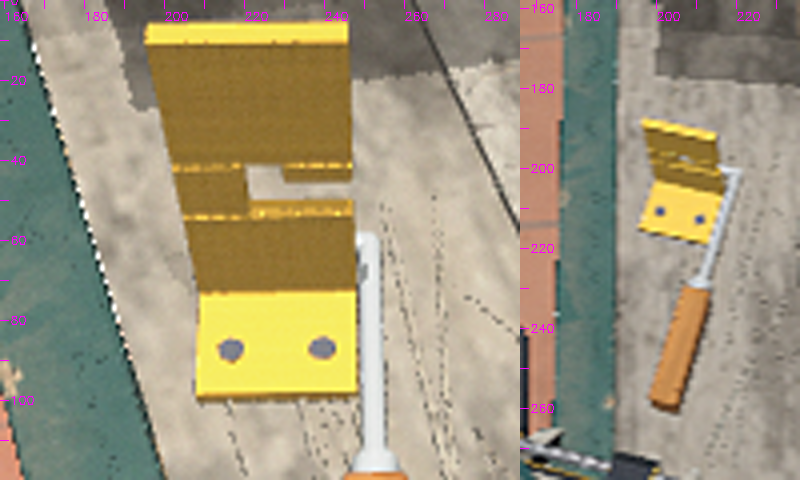

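```bash
python3 - <<'E'
import pickle; from h import *
s,w,a,b=pickle.load(open("c3.pkl","rb")); W=lambda x,y:(159+x/4,y/4)
Z=lambda p,z:atz(w,p,z).round(1)
pts=dict(ftL=(150,44,105),ftR=(350,43,105),btL=(146,25,105),btR=(348,23,105),bl=(200,292,6),br=(357,291,6),fl=(196,393,6),fr=(357,391,6))
for n,(x,y,z) in pts.items(): print(n,Z(W(x,y),z))
S=lambda x,y:(166+(x-520)/4,158+y/4)
for n,(x,y,z) in dict(topL=(644,121,105),topR=(717,135,105),fl=(640,230,6),fr=(709,243,6)).items(): print("side",n,atz(b,S(x,y),z).round(1))
print(proj(w,[443,-13,50]))
E
```

```text
ftL [416.6  -7.4 105. ]
ftR [472.4 -25.3 105. ]
btL [4.173e+02 3.000e-01 1.050e+02]
btR [474.3 -17.4 105. ]
bl [415.9  -6.1   6. ]
br [472.9 -24.3   6. ]
fl [402.5 -50.1   6. ]
fr [459.  -67.7   6. ]
side topL [419.   -3.1 105. ]
side topR [476.5 -19.3 105. ]
side fl [404.3 -51.7   6. ]
side fr [461.2 -67.1   6. ]
[224.3652856   48.03885729]
```

Call:
arm_command:
  moves:
    - [[0, 0, 0, 0, 0, 0.045, 0.3], [0, 0, 0, 0, 0, 0.045, 0.3], [0, 0, 0, 0, 0, 0.045, 0.3], [0, 0, 0, 0, 0, 0.025, 0.3], [0, 0, 0, 0, 0, 0.015, 0.3], [0, 0, 0, 0, 0, 0, -1], [0, 0, 0, 0, 0, 0, -1], [0, 0, 0, 0, 0, 0, -1], [0, 0, 0, 0, 0, 0, -1], [0, 0, 0, 0.002, 0, -0.0029, -1], [0, 0, 0, -0.004, 0, -0.0028, -1], [0, 0, 0, -0.008, 0, -0.0056, -1]]

```text
time_s: 9.45
tcp_pos: [422.4, -206.6, 12.6]
tool_rot: [0.773, 0.561, 0.24, -0.174]
wrist_force: [1.3, 3.8, 1.1]
opening: 23.4
finger_force: 44.9
```

Call:
arm_command:
  moves:
    - [[0, 0, 0, -0.01, 0, -0.007, -1], [0, 0, 0, -0.008, 0, -0.0056, -1], [0, 0, 0, -0.004, 0, -0.0028, -1], [0, 0, 0, 0.0033, 0, 0.0023, -1], [0, 0, 0, 0.0033, 0, 0.0023, -1], [0, 0, 0, -0.002, 0, 0.0029, -1], [0, 0, 0, 0, 0, 0, 0.3], [0, 0, 0, 0, 0, 0, 0.3], [0, 0, 0, 0, 0, 0, 0.3], [0, 0, 0, 0, 0, 0, 0.3], [0, 0, 0, 0, 0, -0.02, 0.3], [0, 0, 0, 0, 0, -0.04, 0.3]]

```text
time_s: 10.65
tcp_pos: [405.1, -255.2, 56.9]
tool_rot: [0.773, 0.56, 0.239, -0.176]
wrist_force: [0.2, -0.1, 0.4]
opening: 60.0
finger_force: 0.0
```

Call:
arm_command:
  moves:
    - [[0, 0, 0, 0, 0, -0.04, 0.3], [0, 0, 0, 0, 0, -0.04, 0.3], [0, 0, 0, 0, 0, -0.04, 0.3], [0, 0, 0, 0, 0, 0, 0.3]]

```text
time_s: 11.05
tcp_pos: [385.2, -324.0, 161.2]
tool_rot: [0.774, 0.561, 0.239, -0.171]
wrist_force: [-0.1, -0.3, -0.1]
opening: 60.6
finger_force: 0.0
```

```bash
python3 st.py; python3 - <<'E'
from cell import *; from h import *; import pickle
s=get_state(); w=wcam(s,snapshot("wrist")); b=snapshot("side"); a=snapshot("scene"); pickle.dump((s,w,a,b),open("c4.pkl","wb"))
cv2.imwrite("pics/c4.png",np.hstack([crop(w["image"],159,0,130,120,4),crop(b["image"],166,158,70,120,4)]))
E
```

```text
{'time_s': 11.05, 'joint_positions': [-1.015, -0.023, 1.765, 0.459, 1.785, -0.688], 'tcp_pos': [385.209, -323.996, 161.241], 'tool_rot': [0.774, 0.561, 0.239, -0.171], 'wrist_force': [-0.139, -0.292, -0.104], 'ft_torque': [-0.298, -0.018, 0.027], 'finger_force': 0.0, 'opening': 60.585}
```

View pics/c4.png

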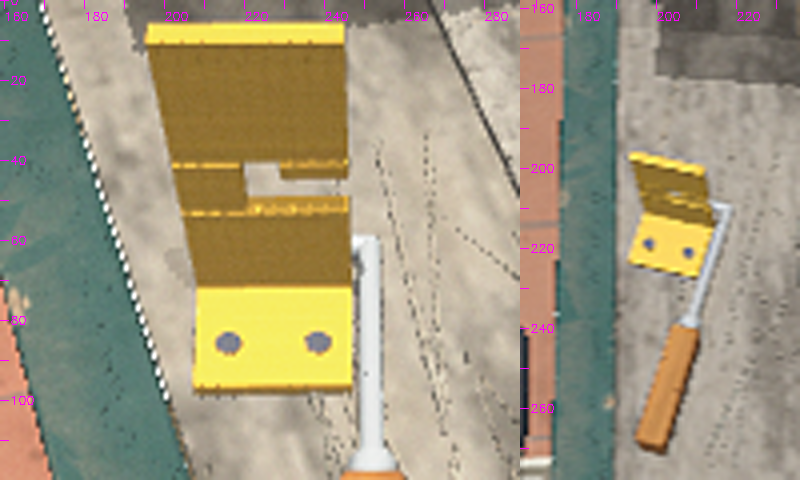

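```bash
python3 - <<'E'
import pickle; from h import *
s,w,a,b=pickle.load(open("c4.pkl","rb")); W=lambda x,y:(159+x/4,y/4)
P={n:atz(w,W(x,y),z) for n,(x,y,z) in dict(ftL=(150,43,105),ftR=(347,42,105),btL=(147,24,105),btR=(345,23,105),bl=(197,287,6),br=(351,287,6),fl=(193,388,6),fr=(351,386,6)).items()}
ang=lambda l,r:np.arctan2(*(P[r]-P[l])[1::-1])+np.pi/2
ys=[ang("ftL","ftR"),ang("btL","btR"),ang("bl","br"),ang("fl","fr")]; yaw=np.mean(ys)
x=np.array([np.cos(yaw),np.sin(yaw),0]); m=lambda l,r:(P[l]+P[r])/2
print(np.round(ys,3),yaw,m("ftL","ftR")+4*x,m("btL","btR")-4*x,m("bl","br")+4*x,m("fl","fr")+49*x)
S=lambda x,y:(166+(x-520)/4,158+y/4)
print("side top centre",(atz(b,S(632,153),105)+atz(b,S(706,169),105))/2, "foot",(atz(b,S(630,262),6)+atz(b,S(697,276),6))/2+49*x)
E
```

```text
[1.266 1.266 1.257 1.272] 1.2652042522225622 [436.86332039 -41.67277451 105.        ] [435.88655271 -41.59016063 105.        ] [435.87194504 -41.12393442   6.        ] [435.58195305 -42.42035227   6.        ]
side top centre [438.47113879 -40.00958166 105.        ] foot [438.29711752 -41.32303462   6.        ]
```

```bash
python3 - <<'E'
from p import *
plan([([410,-190,190],RR(2.05,.3),9),([436.5,-41.5,185],RR(2.836,0),9),([436.5,-41.5,120],RR(2.836,0),3)],1)
E
```

```text
max turn 0.09457801012920498 max shift 0.02170023041352326
[[[0.039, -0.032, -0.08, 0.0142, -0.0019, 0.0052, 1],
[0.038, -0.031, -0.08, 0.0145, -0.0005, 0.0048, 1],
[0.039, -0.032, -0.08, 0.0145, 0.0008, 0.0044, 1],
[0.038, -0.032, -0.08, 0.0146, 0.0022, 0.0038, 1],
[0.039, -0.032, -0.08, 0.0145, 0.0034, 0.0033, 1],
[0.038, -0.031, -0.079, 0.0143, 0.0047, 0.0026, 1],
[0.039, -0.032, -0.08, 0.0139, 0.0059, 0.002, 1],
[0.038, -0.032, -0.08, 0.0135, 0.0071, 0.0013, 1],
[0.039, -0.032, -0.08, 0.0128, 0.0082, 0.0006, 1],
[0.013, -0.032, -0.087, 0.0125, 0.0102, 0.0044, 1],
[0.013, -0.031, -0.086, 0.0118, 0.0113, 0.004, 1],
[0.013, -0.032, -0.087, 0.0108, 0.0124, 0.0034, 1],
[0.013, -0.031, -0.087, 0.0098, 0.0133, 0.0029, 1],
[0.013, -0.032, -0.086, 0.0087, 0.0141, 0.0025, 1],
[0.013, -0.031, -0.087, 0.0075, 0.0148, 0.002, 1],
[0.013, -0.032, -0.087, 0.0063, 0.0155, 0.0016, 1],
[0.013, -0.031, -0.087, 0.0049, 0.016, 0.0012, 1],
[0.013, -0.032, -0.086, 0.0036, 0.0164, 0.0008, 1],
[0.0, 0.0, 0.0, 0.0, 0.0, 0.0217, 1],
[0.0, 0.0, 0.0, 0.0, -0.0001, 0.0217, 1],
[0.0, 0.0, 0.0, 0.0, 0.0, 0.0216, 1]]]
end [436.5 -41.5 120. ] [1.523e-01 9.883e-01 2.000e-04 1.000e-04]
```

Call:
arm_command:
  moves:
    - [[0.039, -0.032, -0.08, 0.0142, -0.0019, 0.0052, 1], [0.038, -0.031, -0.08, 0.0145, -0.0005, 0.0048, 1], [0.039, -0.032, -0.08, 0.0145, 0.0008, 0.0044, 1], [0.038, -0.032, -0.08, 0.0146, 0.0022, 0.0038, 1], [0.039, -0.032, -0.08, 0.0145, 0.0034, 0.0033, 1], [0.038, -0.031, -0.079, 0.0143, 0.0047, 0.0026, 1], [0.039, -0.032, -0.08, 0.0139, 0.0059, 0.002, 1], [0.038, -0.032, -0.08, 0.0135, 0.0071, 0.0013, 1], [0.039, -0.032, -0.08, 0.0128, 0.0082, 0.0006, 1], [0.013, -0.032, -0.087, 0.0125, 0.0102, 0.0044, 1], [0.013, -0.031, -0.086, 0.0118, 0.0113, 0.004, 1], [0.013, -0.032, -0.087, 0.0108, 0.0124, 0.0034, 1]]

```text
time_s: 12.4
tcp_pos: [418.6, -139.3, 187.5]
tool_rot: [0.398, 0.912, 0.052, -0.086]
wrist_force: [-0.4, 0.8, -0.4]
opening: 92.4
finger_force: 0.0
```

Call:
arm_command:
  moves:
    - [[0.013, -0.031, -0.087, 0.0098, 0.0133, 0.0029, 1], [0.013, -0.032, -0.086, 0.0087, 0.0141, 0.0025, 1], [0.013, -0.031, -0.087, 0.0075, 0.0148, 0.002, 1], [0.013, -0.032, -0.087, 0.0063, 0.0155, 0.0016, 1], [0.013, -0.031, -0.087, 0.0049, 0.016, 0.0012, 1], [0.013, -0.032, -0.086, 0.0036, 0.0164, 0.0008, 1], [0, 0, 0, 0, 0, 0, 1], [0, 0, 0, 0, 0, 0, 1]]

```text
time_s: 13.2
tcp_pos: [436.1, -41.3, 184.8]
tool_rot: [0.152, 0.988, -0.0, -0.0]
wrist_force: [-0.6, -1.0, -0.4]
opening: 93.2
finger_force: 0.0
```

```bash
python3 st.py; python3 - <<'E'
from p import *; from h import *; import pickle
s=get_state(); w=wcam(s,snapshot("wrist")); b=snapshot("side"); pickle.dump((s,w,b),open("c5.pkl","wb"))
# brass pixels in wrist view vs predicted top-face corners
yaw=1.265; c=np.array([436.5,-41.5,0]); x=np.array([np.cos(yaw),np.sin(yaw),0]); y=np.array([-x[1],x[0],0])
for e in (4,-4):
    for f in (30,-30): print(e,f,proj(w,c+e*x+f*y+[0,0,105]).round(1))
for f in (30,-30): print("foot",f,proj(w,c-49*x+f*y+[0,0,6]).round(1))
hsv=cv2.cvtColor(w["image"],cv2.COLOR_BGR2HSV); m=cv2.inRange(hsv,(20,120,60),(32,255,255))
m[230:]=0; n,l,st,_=cv2.connectedComponentsWithStats(m); print(st[1:][st[1:,4]>60])
for i in range(1,n):
    if st[i,4]>100:
        cn,_=cv2.findContours((l==i).astype('uint8'),0,2); print(i,cv2.approxPolyDP(cn[0],2.5,True)[:,0].tolist())
plan([([436.5,-41.5,100],RR(2.836,0),3),([436.5,-41.5,78],RR(2.836,0),2)],1)
E
```

```text
{'time_s': 13.2, 'joint_positions': [-0.153, -0.412, 1.967, -0.0, 1.587, -1.418], 'tcp_pos': [436.078, -41.305, 184.826], 'tool_rot': [0.152, 0.988, -0.0, -0.0], 'wrist_force': [-0.556, -0.988, -0.407], 'ft_torque': [-0.019, -0.151, 0.026], 'finger_force': 0.0, 'opening': 93.212}
4 30 [257.8 170.4]
4 -30 [257.4 229.7]
-4 30 [249.2 170.4]
-4 -30 [249.4 229.7]
foot 30 [215.5 155.6]
foot -30 [217.2 200. ]
[[ 216  155   42   74 1868]]
1 [[217, 155], [218, 199], [249, 198], [252, 201], [250, 228], [256, 228], [256, 155]]
max turn 0.001414213562373095 max shift 0.02840070421662111
[[[0.0, 0.0, -0.001, 0.0, 0.0002, 0.0284, 1],
[0.0, 0.0, 0.0, 0.0, 0.0002, 0.0284, 1],
[0.0, -0.001, -0.001, 0.0, 0.0003, 0.0283, 1],
[0.0, 0.0, 0.0, 0.0, 0.0, 0.011, 1],
[0.0, 0.0, 0.0, 0.0, 0.0, 0.011, 1]]]
end [436.5 -41.4  78. ] [ 1.520e-01  9.884e-01 -1.000e-04  2.000e-04]
```

Call:
arm_command:
  moves:
    - [[0, 0, -0.001, 0, 0.0002, 0.0284, 1], [0, 0, 0, 0, 0.0002, 0.0284, 1], [0, 0, -0.001, 0, 0, 0.0284, 1], [0, 0, 0, 0, 0, 0.011, 1], [0, 0, 0, 0, 0, 0.011, 1], [0, 0, 0, 0, 0, 0, 1], [0, 0, 0, 0, 0, 0, -1], [0, 0, 0, 0, 0, 0, -1], [0, 0, 0, 0, 0, 0, -1], [0, 0, 0, 0, 0, 0, -1], [0, 0, 0, 0, 0, 0, -1], [0, 0, 0, 0, 0, 0, -1]]
  squeeze: 45

```text
time_s: 14.5
tcp_pos: [436.8, -41.4, 78.7]
tool_rot: [0.151, 0.989, -0.0, 0.0]
wrist_force: [0.1, -0.1, 0.4]
opening: 49.7
finger_force: 0.0
```

```bash
python3 st.py
```

```text
{'time_s': 14.5, 'joint_positions': [-0.153, -0.353, 2.099, -0.0, 1.395, -1.42], 'tcp_pos': [436.779, -41.423, 78.685], 'tool_rot': [0.151, 0.989, -0.0, 0.0], 'wrist_force': [0.101, -0.146, 0.438], 'ft_torque': [0.028, -0.177, 0.015], 'finger_force': 0.0, 'opening': 49.737}
```

Call:
arm_command:
  moves:
    - [[0, 0, 0, 0, 0, 0, -1], [0, 0, 0, 0, 0, 0, -1], [0, 0, 0, 0, 0, 0, -1], [0, 0, 0, 0, 0, 0, -1], [0, 0, 0, 0, 0, 0, -1], [0, 0, 0, 0, 0, 0, -1], [0, 0, 0, 0, 0, 0, -1], [0, 0, 0, 0, 0, 0, -1]]

```text
time_s: 15.3
tcp_pos: [436.8, -41.5, 78.6]
tool_rot: [0.151, 0.988, -0.0, 0.0]
wrist_force: [1.2, -0.5, -0.6]
opening: 7.7
finger_force: 45.0
```

```bash
python3 st.py; python3 - <<'E'
from p import *
# stand: origin (598.5,-339.7), yaw -0.078
sy=-.078; xs=np.array([np.cos(sy),np.sin(sy),0]); ys=np.array([-xs[1],xs[0],0]); stud=np.array([598.5,-339.8,0])-10*xs
Q=RR(sy+np.pi/2,0); p,R=cur()
pre=stud+70*ys; pre[2]=81.5+p[2]
up=p.copy(); up[2]=p[2]+110
hi=pre.copy(); hi[2]=up[2]
print(stud,pre)
plan([(up,R,4),(hi,Q,14)],-1)
E
```

```text
{'time_s': 15.3, 'joint_positions': [-0.153, -0.353, 2.099, -0.0, 1.395, -1.42], 'tcp_pos': [436.761, -41.458, 78.582], 'tool_rot': [0.151, 0.988, -0.0, 0.0], 'wrist_force': [1.239, -0.451, -0.557], 'ft_torque': [-0.111, -0.045, -0.012], 'finger_force': 45.0, 'opening': 7.719}
[ 588.53040458 -339.02079068    0.        ] [ 593.98486982 -269.23362274  160.08197041]
max turn 0.097 max shift 0.027500181817580772
[[[0.0, 0.0, 0.0, 0.0, 0.0, -0.0275, -1],
[0.0, 0.0, 0.0, 0.0, 0.0, -0.0275, -1],
[0.0, 0.0, 0.0, -0.0001, 0.0, -0.0275, -1],
[0.0, 0.0, 0.0, 0.0, 0.0, -0.0275, -1],
[0.0, 0.0, 0.096, -0.0156, -0.0122, 0.0, -1],
[0.0, 0.0, 0.096, -0.0167, -0.0106, 0.0, -1],
[0.0, 0.0, 0.096, -0.0176, -0.009, 0.0, -1],
[0.0, 0.0, 0.096, -0.0184, -0.0072, 0.0001, -1],
[0.0, 0.0, 0.096, -0.019, -0.0055, 0.0, -1],
[0.0, 0.0, 0.096, -0.0194, -0.0036, 0.0, -1],
[0.0, 0.0, 0.097, -0.0197, -0.0017, 0.0, -1],
[0.0, 0.0, 0.096, -0.0198, 0.0002, 0.0, -1],
[0.0, 0.0, 0.096, -0.0196, 0.0021, 0.0, -1],
[0.001, 0.0, 0.096, -0.0194, 0.004, 0.0001, -1],
[0.0, 0.001, 0.096, -0.0189, 0.0058, 0.0, -1],
[0.0, 0.0, 0.096, -0.0183, 0.0076, 0.0, -1],
[0.0, 0.0, 0.096, -0.0174, 0.0093, 0.0, -1],
[0.0, 0.0, 0.096, -0.0165, 0.0109, 0.0, -1]]]
end [ 594.  -269.3  188.5] [ 7.341e-01  6.791e-01 -1.000e-04 -2.000e-04]
```

Call:
arm_command:
  moves:
    - [[0, 0, 0, 0, 0, -0.0275, -1], [0, 0, 0, 0, 0, -0.0275, -1], [0, 0, 0, 0, 0, -0.0275, -1], [0, 0, 0, 0, 0, -0.0275, -1], [0, 0, 0.096, -0.0156, -0.0122, 0, -1], [0, 0, 0.096, -0.0167, -0.0106, 0, -1], [0, 0, 0.096, -0.0176, -0.009, 0, -1], [0, 0, 0.096, -0.0184, -0.0072, 0, -1], [0, 0, 0.096, -0.019, -0.0055, 0, -1], [0, 0, 0.096, -0.0194, -0.0036, 0, -1], [0, 0, 0.097, -0.0197, -0.0017, 0, -1], [0, 0, 0.096, -0.0198, 0, 0, -1]]

```text
time_s: 16.5
tcp_pos: [526.7, -172.3, 188.2]
tool_rot: [0.513, 0.859, 0.0, 0.0]
wrist_force: [0.3, -0.2, -2.2]
opening: 7.6
finger_force: 45.0
```

Call:
arm_command:
  moves:
    - [[0, 0, 0.096, -0.0196, 0.0021, 0, -1], [0, 0, 0.096, -0.0194, 0.004, 0, -1], [0, 0, 0.096, -0.0189, 0.0058, 0, -1], [0, 0, 0.096, -0.0183, 0.0076, 0, -1], [0, 0, 0.096, -0.0174, 0.0093, 0, -1], [0, 0, 0.096, -0.0165, 0.0109, 0, -1], [0, 0, 0, 0, 0, 0, -1], [0, 0, 0, 0, 0, 0, -1]]

```text
time_s: 17.3
tcp_pos: [593.5, -269.2, 188.0]
tool_rot: [0.734, 0.68, -0.0, -0.0]
wrist_force: [-0.8, -0.3, -2.7]
opening: 7.4
finger_force: 45.0
```

```bash
python3 st.py; python3 - <<'E'
from p import *; from h import *; import pickle
s=get_state(); w=wcam(s,snapshot("wrist")); a=snapshot("scene"); b=snapshot("side"); pickle.dump((s,w,a,b),open("c6.pkl","wb"))
p,R=cur(); X=R.as_matrix(); xb=X[:,1]; yb=X[:,0]; 
print("tool y yaw",np.arctan2(xb[1],xb[0]))
c=p.copy(); c[2]-=78.6   # underside, mid flange
names=[]
for n,(u,v,z) in dict(topFL=(-4,30,105),topFR=(-4,-30,105),topBL=(4,30,105),topBR=(4,-30,105),footL=(-49,30,6),footR=(-49,-30,6),footLb=(-49,30,0),footRb=(-49,-30,0)).items():
    P=c+u*xb+v*yb+[0,0,z]; print(n,[proj(d,P).round(1).tolist() for d in (a,b,w)])
for nm,d in (("scene",a),("side",b),("wrist",w)):
    hsv=cv2.cvtColor(d["image"],cv2.COLOR_BGR2HSV); m=cv2.inRange(hsv,(20,130,60),(32,255,255))
    n,l,st,_=cv2.connectedComponentsWithStats(m)
    for i in range(1,n):
        if st[i,4]>60:
            cn,_=cv2.findContours((l==i).astype('uint8'),0,2); print(nm,st[i].tolist(),cv2.approxPolyDP(cn[0],1.5,True)[:,0].tolist())
E
```

```text
{'time_s': 17.3, 'joint_positions': [-0.465, 0.076, 1.534, 0.0, 1.532, -0.389], 'tcp_pos': [593.514, -269.234, 187.996], 'tool_rot': [0.734, 0.68, -0.0, -0.0], 'wrist_force': [-0.838, -0.328, -2.749], 'ft_torque': [-0.022, -0.1, -0.012], 'finger_force': 44.999, 'opening': 7.405}
tool y yaw -0.07625445961957943
topFL [[225.5, 228.7], [256.3, 241.9], [246.4, 206.0]]
topFR [[211.9, 246.7], [256.0, 263.3], [247.1, 298.8]]
topBL [[228.3, 230.0], [259.3, 241.9], [260.9, 206.0]]
topBR [[214.7, 248.1], [259.1, 263.3], [260.1, 298.8]]
footL [[213.6, 243.4], [240.7, 254.2], [199.5, 170.9]]
footR [[200.6, 260.4], [240.1, 274.4], [203.0, 231.9]]
footLb [[213.8, 244.7], [240.7, 254.9], [200.8, 169.6]]
footRb [[200.9, 261.6], [240.1, 275.0], [204.1, 229.4]]
side [240, 254, 20, 21, 307] [[242, 254], [240, 273], [257, 274], [259, 255], [256, 254], [255, 259], [250, 257], [247, 260], [244, 254]]
wrist [200, 170, 61, 111, 3698] [[200, 171], [202, 210], [214, 208], [217, 211], [215, 216], [213, 215], [209, 219], [203, 215], [204, 230], [225, 230], [236, 224], [245, 223], [248, 228], [248, 280], [258, 280], [260, 274], [260, 261], [258, 260], [260, 255], [260, 200], [257, 170]]
wrist [234, 269, 6, 54, 215] [[236, 269], [234, 289], [235, 322], [238, 319], [236, 292], [239, 280], [239, 272]]
wrist [268, 270, 6, 53, 209] [[269, 270], [268, 280], [271, 292], [269, 319], [272, 322], [273, 288], [271, 270]]
wrist [50, 336, 340, 26, 7201] [[389, 360], [375, 336], [267, 336], [266, 342], [65, 342], [50, 361]]
```

Call:
arm_command:
  moves:
    - [[0, 0, 0, 0, 0, -0.03, -1], [0, 0, 0, 0, 0, -0.03, -1], [0, 0, 0, -0.02, 0, -0.02, -1], [0, 0, 0, -0.03, 0, 0, -1], [0, 0, 0, -0.03, 0, 0, -1], [0, 0, 0, -0.03, 0, 0, -1], [0, 0, 0, -0.03, 0, 0, -1], [0, 0, 0, -0.02, 0, 0, -1], [0, 0, 0, 0, 0, 0, -1], [0, 0, 0, 0, 0, 0, -1]]

```text
time_s: 18.45
tcp_pos: [581.2, -428.4, 268.8]
tool_rot: [0.734, 0.679, 0.0, 0.0]
wrist_force: [0.6, 0.9, -2.7]
opening: 7.7
finger_force: 45.0
```

```bash
python3 st.py; python3 - <<'E'
from p import *; from h import *; import pickle
s=get_state(); w=wcam(s,snapshot("wrist")); pickle.dump((s,w),open("c7.pkl","wb"))
sy=-.078; xs=np.array([np.cos(sy),np.sin(sy),0]); ys=np.array([-xs[1],xs[0],0]); o=np.array([598.5,-339.8,0])
for n,(u,v,z) in dict(stud=(-10,0,130),headtip=(-25,0,130),headback=(-20,0,130),face=(0,0,138),pFL=(0,18,138),pFR=(0,-18,138),pBL=(24,18,138),pBR=(24,-18,138),plL=(-45,50,10),plR=(75,50,10)).items(): print(n,proj(w,o+u*xs+v*ys+[0,0,z]).round(1))
im=cv2.cvtColor(w["image"],cv2.COLOR_BGR2GRAY)
q=proj(w,o-10*xs+[0,0,130]).astype(int); print(q,im.shape)
sub=im[max(0,q[1]-26):q[1]+27:1,max(0,q[0]-20):q[0]+60:2]
print(max(0,q[1]-26),max(0,q[0]-20))
for r in sub: print(' '.join('%3d'%v for v in r))
E
```

```text
{'time_s': 18.45, 'joint_positions': [-0.671, 0.21, 1.256, 0.001, 1.675, -0.593], 'tcp_pos': [581.242, -428.406, 268.763], 'tool_rot': [0.734, 0.679, 0.0, 0.0], 'wrist_force': [0.608, 0.88, -2.652], 'ft_torque': [0.039, -0.147, -0.05], 'finger_force': 44.999, 'opening': 7.693}
stud [253.9 105. ]
headtip [240.1 105. ]
headback [244.7 105. ]
face [263.4 104.7]
pFL [263.6  86.4]
pFR [263.2 122.4]
pBL [286.8  86.5]
pBR [285.6 122.4]
plL [229.8  72.3]
plR [311.9  72.4]
[253 105] (384, 512)
79 233
154 252 247 248 207 155 153 152 152 152 152 154 146 148 151 151 150 149 167 167 163 167 165 162 165 163 162 163 164 164 163 163 164 159 255 251 233 162 161 212
149 253 246 246 255 148 149 152 145 149 149 150 146 149 148 146 143 145 165 168 164 161 163 160 162 162 159 163 162 163 162 159 164 198 249 247 252 158 157 210
147 252 246 246 255 152 153 152 154 155 152 154 152 149 150 149 150 147 167 162 166 158 163 162 165 165 161 159 161 160 160 159 159 255 248 246 250 156 153 211
 87 255 248 246 255 149 153 151 151 152 153 148 152 151 148 153 149 148 167 166 167 166 164 166 165 163 164 167 163 160 165
[... 7176 characters left out ...]
  87  88  84  91  83 106 105 108 106 107 106 107  91 109 172
154 146 161 202 137 151 148 147 148 149 147 148 147 147  87  88  89  92  90  90  94  92  95  90  92  91  90  91  89  95 111 107 104 118 108 110 107  87 116 177
151 160 255 254 124 147 147 145 145 146 146 147 147 149  87  93  94  93  87  92  92  90  90  90  90  91  90  91  90 116 110 112 102 169 146 111 110  89 119 171
153 238 248 248 238 150 150 151 148 151 146 147 149 153  92  92  92  92  89  91  95  90  89  93  96  92  93  94  93 114 109 110 176 217 212 106 113  96 116 111
149 255 247 246 255 151 147 150 150 151 151 149 152 151  90  92  92  96  91  92  92  97  94  92  94  91  91  92  92 110 111 106 223 214 208 115 111  90 119 120
```

```bash
python3 - <<'E'
from p import *
Q=RR(-.078+np.pi/2,0)
p,R=plan([([593.3,-268.9,268],Q,5),([593.3,-268.9,165],Q,5),([593.3,-268.9,160.1],Q,1)],-1)
E
```

```text
max turn 0.001414213562373095 max shift 0.031901253893851886
[[[0.0, 0.0, 0.0, 0.0319, -0.0001, 0.0002, -1],
[0.0, 0.0, 0.0, 0.0319, -0.0001, 0.0002, -1],
[0.001, 0.0, 0.001, 0.0319, 0.0, 0.0002, -1],
[0.0, 0.0, 0.0, 0.0319, -0.0002, 0.0002, -1],
[0.0, 0.0, 0.0, 0.0319, -0.0001, 0.0002, -1],
[0.0, 0.0, 0.0, 0.0, 0.0, 0.0206, -1],
[0.0, 0.0, 0.0, 0.0, 0.0, 0.0206, -1],
[0.0, 0.0, 0.0, 0.0, 0.0, 0.0206, -1],
[0.0, 0.0, 0.0, 0.0, 0.0, 0.0206, -1],
[0.0, 0.0, 0.0, 0.0, 0.0, 0.0206, -1],
[0.0, 0.0, 0.0, 0.0, 0.0, 0.0049, -1]]]
end [ 593.3 -268.9  160.1] [ 0.7342  0.679  -0.      0.    ]
```

Call:
arm_command:
  moves:
    - [[0, 0, 0, 0.0319, 0, 0, -1], [0, 0, 0, 0.0319, 0, 0, -1], [0, 0, 0.001, 0.0319, 0, 0, -1], [0, 0, 0, 0.0319, -0.0002, 0, -1], [0, 0, 0, 0.0319, -0.0002, 0, -1], [0, 0, 0, 0, 0, 0.021, -1], [0, 0, 0, 0, 0, 0.021, -1], [0, 0, 0, 0, 0, 0.021, -1], [0, 0, 0, 0, 0, 0.021, -1], [0, 0, 0, 0, 0, 0.02, -1], [0, 0, 0, 0, 0, 0.005, -1], [0, 0, 0, 0, 0, 0, -1]]

```text
time_s: 19.7
tcp_pos: [593.3, -268.9, 159.7]
tool_rot: [0.734, 0.679, 0.0, 0.0]
wrist_force: [-0.2, 0.8, -1.9]
opening: 7.7
finger_force: 45.0
```

```bash
python3 st.py; python3 - <<'E'
from p import *
Q=RR(-.078+np.pi/2,0); xs=np.array([np.cos(-.078),np.sin(-.078),0]); ys=np.array([-xs[1],xs[0],0])
T=np.array([587.8,-338.7,160.1])
p,R=cur()
plan([(T+34*ys,Q,2),(T+16*ys,Q,4)],-1)
E
```

```text
{'time_s': 19.7, 'joint_positions': [-0.465, 0.086, 1.569, 0.0, 1.486, -0.387], 'tcp_pos': [593.259, -268.95, 159.701], 'tool_rot': [0.734, 0.679, 0.0, 0.0], 'wrist_force': [-0.194, 0.846, -1.898], 'ft_torque': [-0.065, -0.131, -0.01], 'finger_force': 44.999, 'opening': 7.662}
max turn 0.0 max shift 0.018001111076819672
[[[0.0, 0.0, 0.0, -0.018, 0.0, -0.0002, -1],
[0.0, 0.0, 0.0, -0.018, 0.0, -0.0002, -1],
[0.0, 0.0, 0.0, -0.0045, 0.0, 0.0, -1],
[0.0, 0.0, 0.0, -0.0045, 0.0, 0.0, -1],
[0.0, 0.0, 0.0, -0.0045, 0.0, 0.0, -1],
[0.0, 0.0, 0.0, -0.0045, 0.0, 0.0, -1]]]
end [ 589.1 -322.8  160.1] [7.341e-01 6.790e-01 1.000e-04 1.000e-04]
```

Call:
arm_command:
  moves:
    - [[0, 0, 0, -0.018, 0, -0.0004, -1], [0, 0, 0, -0.018, 0, 0, -1], [0, 0, 0, -0.004, 0, 0, -1], [0, 0, 0, -0.004, 0, 0, -1], [0, 0, 0, -0.004, 0, 0, -1], [0, 0, 0, 0, 0, 0, -1]]

```text
time_s: 20.3
tcp_pos: [589.5, -318.0, 160.2]
tool_rot: [0.735, 0.679, 0.0, 0.0]
wrist_force: [-0.6, -0.2, -2.0]
opening: 7.8
finger_force: 45.0
```

Call:
arm_command:
  moves:
    - [[0, 0, 0, -0.005, 0, 0, -1], [0, 0, 0, -0.005, 0, 0, -1], [0, 0, 0, -0.005, 0, 0, -1], [0, 0, 0, -0.003, 0, 0, -1], [0, 0, 0, -0.003, 0, 0, -1], [0, 0, 0, 0, 0, 0, -1], [0, 0, 0, 0, 0, 0, -1]]

```text
time_s: 21.0
tcp_pos: [587.9, -338.6, 160.2]
tool_rot: [0.734, 0.679, 0.0, 0.0]
wrist_force: [-0.1, -0.9, -2.5]
opening: 7.7
finger_force: 45.0
```

```bash
python3 st.py
```

```text
{'time_s': 21.0, 'joint_positions': [-0.56, 0.144, 1.506, 0.0, 1.491, -0.481], 'tcp_pos': [587.943, -338.6, 160.171], 'tool_rot': [0.734, 0.679, 0.0, 0.0], 'wrist_force': [-0.115, -0.943, -2.514], 'ft_torque': [-0.066, -0.067, 0.009], 'finger_force': 44.999, 'opening': 7.715}
```

Call:
arm_command:
  moves:
    - [[0, 0, 0, 0, 0, 0.002, -1], [0, 0, 0, 0, 0, 0.0015, -1], [0, 0, 0, 0, 0, 0.001, -1], [0, 0, 0, 0, 0, 0, -1]]

```text
time_s: 21.4
tcp_pos: [587.9, -338.5, 155.4]
tool_rot: [0.734, 0.679, 0.0, 0.0]
wrist_force: [-1.1, -0.8, -2.9]
opening: 7.6
finger_force: 45.0
```

Call:
arm_command:
  moves:
    - [[0, 0, 0, 0, 0, 0.0015, -1], [0, 0, 0, 0, 0, 0.0015, -1], [0, 0, 0, 0, 0, 0.001, -1], [0, 0, 0, 0, 0, 0, -1]]

```text
time_s: 21.8
tcp_pos: [587.9, -338.6, 151.4]
tool_rot: [0.734, 0.679, 0.0, 0.0]
wrist_force: [0.5, -0.2, -2.0]
opening: 7.7
finger_force: 45.0
```

Call:
arm_command:
  moves:
    - [[0, 0, 0, 0, 0, 0.0008, -1], [0, 0, 0, 0, 0, 0.0004, -1], [0, 0, 0, 0, 0, 0, -1]]
  squeeze: 20

```text
time_s: 22.1
tcp_pos: [588.0, -338.6, 150.6]
tool_rot: [0.734, 0.679, 0.0, 0.0]
wrist_force: [-0.7, 0.0, -2.0]
opening: 7.6
finger_force: 20.0
```

Call:
arm_command:
  moves:
    - [[0, 0, 0, 0, 0, 0, -0.6], [0, 0, 0, 0, 0, 0, -0.5], [0, 0, 0, 0, 0, 0, -0.4], [0, 0, 0, 0, 0, 0, -0.3], [0, 0, 0, 0, 0, 0, -0.2], [0, 0, 0, 0, 0, 0, -0.2]]

```text
time_s: 22.7
tcp_pos: [588.0, -338.6, 150.6]
tool_rot: [0.734, 0.679, 0.0, 0.0]
wrist_force: [0.7, -0.1, 0.5]
opening: 36.9
finger_force: 0.0
```

```bash
python3 st.py; cat > br.py <<'E'
from cell import *; from h import *
s=get_state()
for nm,d in (("scene",snapshot("scene")),("side",snapshot("side")),("wrist",wcam(s,snapshot("wrist")))):
    hsv=cv2.cvtColor(d["image"],cv2.COLOR_BGR2HSV); m=cv2.inRange(hsv,(20,130,60),(32,255,255))
    n,l,st,_=cv2.connectedComponentsWithStats(m)
    for i in range(1,n):
        if st[i,4]>60: cn,_=cv2.findContours((l==i).astype('uint8'),0,2); print(nm,st[i].tolist(),cv2.approxPolyDP(cn[0],1.5,True)[:,0].tolist())
    xb=np.array([.997,-.078,0]); yb=np.array([.078,.997,0]); c=np.array([587.9,-337.7,72.])
    print(nm,"pred",{k:proj(d,c+u*xb+v*yb+[0,0,z]).round(1).tolist() for k,(u,v,z) in dict(tL=(0,30,105),tR=(0,-30,105),fL=(-49,30,6),fR=(-49,-30,6)).items()})
E
python3 br.py
```

```text
{'time_s': 22.7, 'joint_positions': [-0.56, 0.148, 1.517, 0.0, 1.476, -0.481], 'tcp_pos': [587.967, -338.631, 150.571], 'tool_rot': [0.734, 0.679, 0.0, 0.0], 'wrist_force': [0.695, -0.084, 0.451], 'ft_torque': [0.014, -0.04, -0.028], 'finger_force': 0.0, 'opening': 36.926}
scene pred {'tL': [212.4, 258.7], 'tR': [198.2, 277.8], 'fL': [200.1, 270.6], 'fR': [186.7, 288.5]}
side [242, 287, 18, 16, 243] [[259, 289], [257, 287], [252, 291], [250, 288], [242, 289], [242, 301], [259, 302]]
side pred {'tL': [257.3, 271.1], 'tR': [257.1, 293.3], 'fL': [240.3, 281.4], 'fR': [239.6, 302.2]}
wrist [207, 169, 57, 112, 3556] [[208, 169], [209, 226], [223, 223], [227, 229], [231, 230], [231, 222], [229, 224], [224, 223], [221, 216], [224, 212], [232, 214], [232, 211], [235, 209], [240, 211], [242, 219], [240, 230], [242, 229], [242, 238], [244, 239], [242, 240], [242, 280], [255, 280], [259, 241], [262, 231], [257, 228], [258, 218], [262, 217], [263, 170], [234, 171], [229, 169]]
wrist [179, 269, 15, 54, 405] [[188, 269], [183, 275], [180, 288], [179, 313], [182, 322], [188, 320], [191, 311], [185, 310], [184, 303], [186, 284], [189, 279], [193, 280], [192, 272]]
wrist [314, 269, 15, 54, 396] [[317, 269], [314, 279], [320, 282], [324, 297], [322, 309], [316, 311], [320, 321], [326, 322], [328, 312], [327, 288], [322, 271]]
wrist [112, 336, 340, 26, 7215] [[451, 361], [431, 336], [322, 336], [321, 342], [122, 342], [112, 361]]
wrist pred {'tL': [253.6, 204.8], 'tR': [253.6, 297.4], 'fL': [199.4, 170.2], 'fR': [203.0, 231.2]}
```

Call:
arm_command:
  moves:
    - [[0, 0, 0, 0, 0, 0, 0.5], [0, 0, 0, 0, 0, 0, 0.5], [0, 0, 0, 0, 0, 0, 0.5], [0, 0, 0, 0, 0, -0.01, 0.5], [0, 0, 0, 0, 0, -0.02, 0.5], [0, 0, 0, 0, 0, -0.03, 0.5], [0, 0, 0, 0, 0, -0.04, 0.5], [0, 0, 0, 0, 0, -0.04, 0.5], [0, 0, 0, -0.03, 0, -0.02, 0.5], [0, 0, 0, -0.04, 0, 0, 0.5], [0, 0, 0, -0.04, 0, 0, 0.5], [0, 0, 0, 0, 0, 0, 0.5]]

```text
time_s: 24.05
tcp_pos: [578.0, -452.0, 310.2]
tool_rot: [0.735, 0.678, -0.0, 0.0]
wrist_force: [0.7, 1.3, -1.3]
opening: 69.9
finger_force: 0.0
```

```bash
python3 st.py; python3 br.py; python3 - <<'E'
from cell import *; from h import *; import pickle
a0=pickle.load(open("ims.pkl","rb"))["side"]["image"]; a1=snapshot("side")
def chk(n,X):
    u,v=proj(a1,X).astype(int); d=cv2.absdiff(a0[v-14:v+15,u-14:u+15],a1["image"][v-14:v+15,u-14:u+15]); print(n,(u,v),d.mean().round(1))
chk("ochre",[737,-67,20]); chk("tin2",[408,-341,20]); chk("dab",[786,-185,40]); chk("red",[640,-185,40])
hsv=cv2.cvtColor(a1["image"],cv2.COLOR_BGR2HSV); m=cv2.inRange(hsv,(8,120,90),(16,220,230)); m[:150]=0;m[300:]=0;m[:,:190]=0
n,l,st,c=cv2.connectedComponentsWithStats(m)
for i in range(1,n):
    if st[i,4]>60: print("wood",st[i],c[i],atz(a1,c[i],20).round(0))
E
```

```text
{'time_s': 24.05, 'joint_positions': [-0.698, 0.238, 1.158, -0.001, 1.746, -0.616], 'tcp_pos': [578.046, -451.976, 310.17], 'tool_rot': [0.735, 0.678, -0.0, 0.0], 'wrist_force': [0.654, 1.299, -1.343], 'ft_torque': [0.007, -0.092, 0.019], 'finger_force': 0.0, 'opening': 69.852}
scene pred {'tL': [212.4, 258.7], 'tR': [198.2, 277.8], 'fL': [200.1, 270.6], 'fR': [186.7, 288.5]}
side pred {'tL': [257.3, 271.1], 'tR': [257.1, 293.3], 'fL': [240.3, 281.4], 'fR': [239.6, 302.2]}
wrist [223, 51, 38, 63, 1531] [[253, 51], [247, 52], [246, 69], [223, 69], [224, 113], [259, 113], [259, 106], [257, 105], [259, 103], [259, 92], [256, 91], [256, 83], [260, 83], [258, 82], [260, 81], [260, 75], [257, 74], [259, 67]]
wrist [119, 269, 25, 54, 603] [[134, 269], [130, 270], [125, 276], [119, 294], [119, 315], [123, 322], [130, 322], [139, 310], [128, 310], [126, 304], [127, 290], [133, 280], [143, 280], [140, 272]]
wrist [364, 269, 26, 54, 604] [[369, 270], [364, 280], [374, 280], [378, 284], [378, 288], [381, 290], [381, 305], [378, 310], [368, 310], [376, 321], [384, 322], [387, 319], [389, 308], [386, 286], [381, 274], [377, 270]]
wrist [180, 336, 332, 26, 7133] [[511, 353], [492, 336], [383, 336], [381, 342], [186, 342], [180, 361], [511, 361]]
wrist pred {'tL': [254.1, 47.1], 'tR': [254.3, 109.6], 'fL': [218.0, 65.2], 'fR': [219.7, 111.4]}
ochre (np.int64(296), np.int64(212)) 6.4
tin2 (np.int64(196), np.int64(302)) 40.7
dab (np.int64(316), np.int64(242)) 7.8
red (np.int64(270), np.int64(245)) 72.4
```

```bash
python3 - <<'E'
from cell import *; from h import *; import pickle
m=pickle.load(open("ims.pkl","rb")); 
c4=pickle.load(open("c4.pkl","rb"))
for nm,new in (("scene",snapshot("scene")),("c4side",c4[3]),("c4scene",c4[2]),("side",snapshot("side"))):
    a0=m["scene" if "scene" in nm else "side"]["image"]
    for n,X in (("ochre",[737,-67,20]),("tin2",[408,-341,20]),("dab",[786,-185,40]),("red",[640,-185,40]),("rod",[425,-150,10])):
        u,v=proj(new,X).astype(int); A=a0[v-14:v+15,u-14:u+15]; B=new["image"][v-14:v+15,u-14:u+15]; print(nm,n,cv2.absdiff(A,B).mean().round(1),end=" | ")
    print()
E
```

```text
scene ochre 3.4 | scene tin2 50.1 | scene dab 2.5 | scene red 27.0 | scene rod 25.1 | 
c4side ochre 1.7 | c4side tin2 92.0 | c4side dab 2.3 | c4side red 30.4 | c4side rod 13.1 | 
c4scene ochre 2.5 | c4scene tin2 28.1 | c4scene dab 2.0 | c4scene red 26.7 | c4scene rod 19.7 | 
side ochre 6.5 | side tin2 39.8 | side dab 8.2 | side red 72.6 | side rod 72.7 |
```

Call:
arm_command:
  moves:
    - [[0, 0, 0, -0.022, -0.03, -0.005, 0.5], [0, 0, 0, -0.022, -0.03, -0.005, 0.5], [0, 0, 0, -0.022, -0.03, 0, 0.5], [0, 0, 0, -0.022, -0.03, 0, 0.5], [0, 0, 0, -0.022, -0.03, 0, 0.5], [0, 0, 0, -0.022, -0.03, 0, 0.5], [0, 0, 0, -0.022, -0.03, 0, 0.5], [0, 0, 0, -0.022, -0.03, 0, 0.5], [0, 0, 0, -0.022, -0.03, 0, 0.5], [0, 0, 0, -0.02, -0.03, 0, 0.5], [0, 0, 0, 0, 0, 0, 0.5], [0, 0, 0, 0, 0, 0, 0.5]]

```text
time_s: 25.55
tcp_pos: [263.0, -641.6, 320.7]
tool_rot: [0.735, 0.679, 0.0, 0.001]
wrist_force: [-0.5, 0.1, 0.5]
opening: 69.8
finger_force: 0.0
```

```bash
python3 st.py; python3 br.py | grep -v wrist; python3 - <<'E'
from cell import *; from h import *; import pickle
m=pickle.load(open("ims.pkl","rb")); 
for nm in ("scene","side"):
    new=snapshot(nm); a0=m[nm]["image"]
    for n,X in (("ochre",[737,-67,20]),("tin2",[408,-341,20]),("dab",[786,-185,40]),("red",[640,-185,40]),("rod",[425,-150,10])):
        u,v=proj(new,X).astype(int); A=a0[v-14:v+15,u-14:u+15]; B=new["image"][v-14:v+15,u-14:u+15]; print(nm,n,cv2.absdiff(A,B).mean().round(1),end=" | ")
    print()
E
```

```text
{'time_s': 25.55, 'joint_positions': [-1.219, 0.148, 1.243, 0.001, 1.75, -1.14], 'tcp_pos': [262.963, -641.584, 320.732], 'tool_rot': [0.735, 0.679, 0.0, 0.001], 'wrist_force': [-0.529, 0.091, 0.454], 'ft_torque': [-0.054, -0.097, 0.057], 'finger_force': 0.0, 'opening': 69.817}
scene pred {'tL': [212.4, 258.7], 'tR': [198.2, 277.8], 'fL': [200.1, 270.6], 'fR': [186.7, 288.5]}
side [242, 271, 18, 32, 334] [[257, 271], [254, 282], [243, 282], [242, 301], [259, 302]]
side pred {'tL': [257.3, 271.1], 'tR': [257.1, 293.3], 'fL': [240.3, 281.4], 'fR': [239.6, 302.2]}
scene ochre 0.8 | scene tin2 0.7 | scene dab 1.1 | scene red 26.1 | scene rod 18.3 | 
side ochre 1.0 | side tin2 0.9 | side dab 1.9 | side red 30.0 | side rod 12.8 |
```

```bash
python3 - <<'E'
from cell import *; from h import *; import pickle
L=[("0",pickle.load(open("ims.pkl","rb"))["scene"])]+[(k,pickle.load(open(k+".pkl","rb"))[2]) for k in("c1","c2","c3","c4","c6")]+[("now",snapshot("scene"))]
for k,d in L:
    i=d["image"].astype(int); m=((i[...,2]>120)&(i[...,1]<80)&(i[...,0]<90)).astype('uint8')
    n,l,st,c=cv2.connectedComponentsWithStats(m); j=1+np.argmax(st[1:,4]); print(k,st[j],c[j].round(1))
E
```

```text
0 [246 252  10  23 102] [249.3 264. ]
c1 [247 238  15  34 114] [251.9 259.1]
c2 [247 236  15  36 116] [252.1 258.5]
c3 [247 238  15  34 117] [252.  258.8]
c4 [247 236  15  36 120] [252.3 258. ]
c6 [247 244  17  34 261] [254.2 260.1]
now [247 238  15  34 113] [252.  258.7]
```

```bash
python3 - <<'E'
from cell import *; from h import *; import pickle
L=[("0",pickle.load(open("ims.pkl","rb"))),("c1",None),("c3",None),("now",None)]
for k,m in L:
    if k=="0": ds=(m["scene"],m["side"])
    elif k=="now": ds=(snapshot("scene"),snapshot("side"))
    else: t=pickle.load(open(k+".pkl","rb")); ds=(t[2],t[3])
    for d in ds:
        h=cv2.cvtColor(d["image"],cv2.COLOR_BGR2HSV); q=(((h[...,0]<6)|(h[...,0]>174))&(h[...,1]>150)&(h[...,2]>60)).astype('uint8')
        n,l,st,c=cv2.connectedComponentsWithStats(q); j=1+np.argmax(st[1:,4]); cn,_=cv2.findContours((l==j).astype('uint8'),0,2); print(k,st[j],c[j].round(1),cv2.approxPolyDP(cn[0],2,True)[:,0].tolist())
E
```

```text
0 [246 236  23  41 458] [254.7 261.4] [[251, 236], [246, 250], [247, 272], [264, 276], [268, 259], [252, 255]]
0 [264 231  20  30 310] [272.4 247.7] [[265, 231], [264, 244], [269, 260], [283, 256], [279, 241], [270, 242]]
c1 [247 235  27  43 553] [257.2 259. ] [[257, 235], [247, 250], [248, 269], [263, 277], [273, 262], [259, 254]]
c1 [268 227  17  30 281] [275.  246.5] [[269, 227], [268, 255], [284, 256], [283, 240], [272, 240]]
c3 [247 235  27  43 549] [257.2 259.2] [[257, 235], [247, 250], [248, 269], [263, 277], [273, 262], [259, 254]]
c3 [268 227  17  30 281] [275.  246.5] [[269, 227], [268, 255], [284, 256], [283, 240], [272, 240]]
now [247 235  27  43 549] [257.2 259.2] [[257, 235], [247, 250], [248, 269], [263, 277], [273, 262], [259, 254]]
now [268 227  17  30 281] [275.  246.5] [[269, 227], [268, 255], [284, 256], [283, 240], [272, 240]]
```

```bash
python3 -c "
from cell import *
print(hand_in())"
```

```text
the job is handed in; nothing more can be done
None
```

The brass bracket is drawn out with the rod and hung in its notch on the stud, foot away from the post; the rod lies on the bench, and the tins and dabber match their first pictures. The job was handed in at about 26 s, with one side effect: the hand brushed the unlisted red bracket and turned it slightly, still standing.

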